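# Open the drying fork, unlock the blue key from the steriliser guard and hang it

## Robot

A 6-joint arm with a two-finger parallel gripper is mounted at the origin on the work surface. World frame = base frame: x ahead of the robot, y to its left, z up, the work surface at z = 0. Lengths are in mm, angles in rad, forces in N, time in s.
With the tool pointing down it reaches from about 275 to 1000 mm from the base axis. Payload 8.4 kg.
Tool frame: the origin (TCP) lies midway between the tips of the shut fingers; the grasp point (between the pads) lies 19 mm behind it; z points along the fingers, y is the line along which they close (so a half turn about z gives the same grasp; the last joint's range is limited). The gripper opens to 85 mm and grips with 20 to 120 N. Pads are 22 mm wide; open, the fingers measure 114 mm over their backs; the gripper's body (76 mm by 85 mm) begins 54 mm behind the grasp point. The pads swing forward as they close: fully open they stand 13 mm farther back than shut.
Start: joints at [-1.297, 0.353, 1.633, -0, 1.155, -0.002], TCP at [170.196, -601.383, 231.281] pointing down, gripper open.
Joint ranges: [-2.63, 2.63], [-0.92, 2.1], [0.06, 2.66], [-1.3, 4.44], [0, 2.69], [-3.02, 3.02]. Speed limits (rad/s): [2.22, 2.22, 2.79, 3.14, 3.14, 3.14].

## Interface

Orientations are given as [roll, pitch, yaw] about the fixed x, y, z axes, in that order (R = Rz(yaw) Ry(pitch) Rx(roll)).
In Python, from rig import monitor, imaging, r gives the robot as it stands.
- The arm moves only by the tool drive_tool, never from a script. Its argument "plan" is a list of rows, each an object of numbers: "x", "y", "z": the shift along the tool's x, y, z in units of 50 mm (1.0 is 50 mm); "ax", "ay", "az": the turn, a rotation vector about the tool's x, y, z in units of 6 degrees (1.0 is 6 degrees); "hand": the finger opening in mm, from 0 to 85.4. In form: [{"x": .., "y": .., "z": .., "ax": .., "ay": .., "az": .., "hand": ..}, ...]. A call has 1 to 8 rows; each row is the pose to reach, as a shift and turn from the pose commanded when the call began, along the tool's axes at that moment; what a row does not reach only later rows make up. A row lasts 1/10 s, in which the tool goes at most 50 mm and 8.59 degrees, less where a joint would pass 70% of its speed; a pose out of reach is approached as far as the arm can. A call with a gripper value outside its range is refused whole. The fingers move at their own pace and stop on an object; "grip_force" is the grip in N (left out, the last holds). Time passes only in rows, so rows that repeat a pose let the fingers close. It gives the time, the measured TCP pose, the force, the opening and the grip force at its end, in the units of the state.
- monitor.sense(): the state, without advancing time (a new reading comes with each control period).
- imaging.grab_frame(name): name is "scene" or "top" or "wrist"; returns the picture (420x560x3 uint8, red, green, blue); there is no depth.
- imaging.camera_info(name): a dict with "mtx" (3x3 intrinsics, pixels), "R" (3x3) and "t" (3): a world point X has camera coordinates R X + t. Camera axes: x right, y down, z forward; pixel columns grow to the right and rows downward; lengths in mm; the calibration is good to about 2 mm. A picture is of the moment at which its call begins: read the wrist's pose just before it. camera_info takes no time and is no camera call; for the wrist camera it gives the pose at the moment of the call.
- r.sign_off(): hands the job in; it is judged then, once.
The state is a dict: "clock": time; "qpos": joint angles; "qvel": joint speeds; "joint_efforts": joint torques, N m; "eef_pos": TCP position; "tcp_rot": TCP orientation; "contact_force": force on the tool from outside, world axes, zero at the start; "wrist_torque": the same for the moment, N m; "opening": opening from 0.0 (shut) to 1.0 (fully open); "grasp_force": force on a finger pad.
Only numpy, scipy, OpenCV 4.12 (cv2) and the standard library are available. Lean on these libraries where they do the work, as an engineer would, in place of code of your own. Each camera call takes 0.05 s, during which the arm holds its last target. There are 200 camera calls.

## Task

First swing the red-knobbed gate right aside from the mouth of the blue-tagged fork on the drying stand. Then take the blue-handled lifting key out of the sloped steriliser: its cross blade is caught behind the steel guard plate, so turn the key until the blade lines up with the slot and draw it out without straining it against the guard, and hang it upright by its collar in the blue-tagged fork, with the shank pushed home to the back of the notch. Leave the grey and white keys, the tube rack and the petri dish where they are.

Things in the scene. Friction and masses are not known exactly. Their poses are not given: they have to be found in the camera images.
- blue_key_grip (a point): Centre of the blue key's handle, a block 30 (x) x 16 (y) x 50 mm: pinch it across y. z runs up the shank to the handle's end, x along the blade's width, so the broad handle faces lie in the blade's plane. It starts in one of the two bays, leaning with the bay's axis (some 5 degrees of play), blade 50 to 90 degrees off the slot.
- blue_key_collar (a point): Centre of the underside of the blue key's collar (32 mm across, 6 mm high), 31 mm below the handle's centre; the handle begins 6 mm above. Same axes. Under it the round shank, 14 mm across, runs 50 mm down to the blade.
- blue_key_blade (a point): Centre of the bottom of the blue key's flat cross blade, 93 mm below the handle's centre; same axes. The blade is 38 mm (x) x 6 mm (y) x 12 mm high.
- blue_key: The whole blue key: blue handle and collar, steel shank and cross blade, 118 mm long, about 0.12 kg. Origin at the bottom of the blade, same axes.
- guard_l_slot (a point): Centre of the slot in the left (+y) bay's steel guard plate, 64 x 64 x 4 mm, on its outer face. x runs along the slot, z out along the bay's axis (31.5 degrees from vertical, leaning to the front). Slot 50 x 11 mm, with a hub 14 (x) x 17 mm for the shank; it passes the blade only within about 6 degrees. The plate is clamped at some angle and does not turn.
- guard_r_slot (a point): The same for the right (-y) bay. The blue key is in one bay, the grey key in the other; the bays are 110 mm apart. Under each guard the round bay is 42 mm across; its floor, on which the blade of a parked key rests, is 40 mm below the point.
- bay_plane (a point): Middle of the steriliser's sloped panel, between the bays, on the plane of the guard plates' outer faces, 115 mm above the bench. z is the bays' axis (out and up, leaning to the front, towards the robot), y to the left bay.
- steriliser: Fixed white and blue steriliser with a sloped panel, 160 x 232 mm, panel from about 80 to 145 mm high; origin on the bench under the panel's middle.
- fork_home (a point): Where the blue key's collar underside must come: on top of the blue-tagged fork, 135 mm above the bench, shank 1 mm short of the notch's back. x points into the notch, which opens at -x, 32 mm from here. Fork 8 mm thick, notch 20 mm wide, prongs 14 mm wide. Behind it a flat plate runs to x = +73 mm, where the tag stands 30 mm high.
- stand: Fixed drying stand, foot 130 x 190 x 14 mm, two forks at y +55 and -55 mm of its origin (on the bench), mouths to its -x. The blue key's fork has a blue tag; the white key hangs in the other.
- gate (a joint): Angle of the gate, rad: at 0 its arm lies straight across the mouth of the notch; grows as it swings clockwise (seen from above), out over the open side and round to the fork's +y side, to a stop at 2.7. It starts between 0 and 0.4. The key enters freely from about 1.9 on. Light friction (under 1 N at the knob) keeps it where it is left.
- gate_knob (a point): The gate's red knob, an upright pin 12 mm across, 38 mm tall, at the end of a 45 mm arm; this point is 34 mm above the fork's top and 14 mm below the pin's top. The arm under it (6 mm wide) is 3 to 10 mm above the fork's top.
- gate_pivot (a point): The gate's vertical pivot axis, at the height of the knob point (the pivot pin itself is only 11 mm tall, on the prong at fork_home x = -24, y = +18 mm).
- white_key: A white-handled key of the same shape, hanging in the other fork; origin at the bottom of its blade. Leave it.
- grey_key: A grey-handled key of the same shape, locked in the other bay; origin at the bottom of its blade. Leave it.
- tube_rack: Loose white rack with red-capped tubes, 130 x 58 mm, 106 mm high; origin under its centre. Leave it.
- petri_dish: Loose dish 90 mm across, 16 mm high; origin under its centre. Leave it.
- microscope: Fixed microscope, 135 x 205 mm at the foot, 350 mm high; origin under its centre.
Things that resemble listed ones, but are neither listed nor needed, are in the scene too. What is shaped like the stand but brown, orange or turquoise is not meant.

How it is judged (in metres and radians):
On the way, in this order (a step that is already met when the one before it is completed fails the run):
1. the gate is swung aside (joint over 1.4 rad) (value of joint gate above 1.4 rad), for 0.1 s.
2. the blue key is drawn clear of the guard, its blade outside the guard plates (z of blue_key_blade in the frame of bay_plane above 0.004 m), for 0.2 s.
At the end, for the whole second after the job is handed in: The blue key hangs released and at rest in the blue-tagged fork: collar underside on the fork within 4 mm in height, shank within 11 mm of the back of the notch, upright within 7 degrees; the gate is still open (over 1.4 rad) (value of joint gate above 1.4 rad and x of blue_key_collar in the frame of fork_home above -0.01 m and horizontal distance between blue_key_collar and fork_home below 0.012 m and z of blue_key_collar in the frame of fork_home between -0.004 and 0.004 m and angle between blue_key_collar's own z axis and vertical below 0.12 rad and contact force between blue_key and stand above 0.2 N and linear speed of blue_key below 0.02 m/s and angular speed of blue_key below 0.3 rad/s); the robot touches nothing.
It fails at once if the blue key is strained against the steriliser or its guard (over 35 N) (contact force between blue_key and steriliser above 35 N).
It fails at once if the grey key is moved (distance of grey_key from where it was at the start of the episode above 0.015 m).
It fails at once if the white key is moved (distance of white_key from where it was at the start of the episode above 0.015 m).
It fails at once if the tube rack is moved (distance of tube_rack from where it was at the start of the episode above 0.02 m).
It fails at once if the petri dish is moved (distance of petri_dish from where it was at the start of the episode above 0.02 m).
It also fails if it takes over 64 s, if anything falls off the work surface, if the arm or the gripper's body presses on something with over 40 N, if the wrist force passes 120 N, or if a joint passes its speed limit or range.

## Working session

There is one attempt and no reset: what is moved stays moved. The work goes in short steps, Python scripts to look and compute and a tool call to move; the robot and the scene stay as the last step left them, time stands still between calls to the robot, and variables do not carry over. Pictures are saved under pics/ and viewed, at most 11 in all, crops included, and the job is handed in when it is done.

Besides the shell and the picture viewer there is one more tool, called after "Call:" as name(argument=value, ...) on one line, values as JSON. drive_tool: Moves the arm, as the interface text tells. Its arguments: {"type":"object","properties":{"plan":{"type":"array","items":{"type":"object","properties":{"x":{"type":"number"},"y":{"type":"number"},"z":{"type":"number"},"ax":{"type":"number"},"ay":{"type":"number"},"az":{"type":"number"},"hand":{"type":"number"}}}},"grip_force":{"type":"number"}},"required":["plan"]}

```bash
mkdir -p pics; ls; python3 - <<'E'
from rig import monitor, imaging, r
import cv2
print(monitor.sense())
for n in("scene","top"):
    im=imaging.grab_frame(n); cv2.imwrite(f"pics/{n}0.png",im[:,:,::-1])
    c=imaging.camera_info(n); print(n,c)
E
```

```text
pics
{'clock': 0.0, 'qpos': array([-1.29738538e+00,  3.53655394e-01,  1.63413018e+00,  2.48773624e-05,
        1.15523926e+00, -2.39413656e-03]), 'qvel': array([-0.00063286,  0.00080119,  0.00102544, -0.00065864, -0.00044939,
        0.00030752]), 'joint_efforts': array([ 3.64113279e-03, -6.05240679e+01, -3.42061400e+01,  2.20822194e-04,
        9.33312171e-03, -6.03003599e-06]), 'eef_pos': array([ 170.08039092, -600.9061811 ,  230.55886541]), 'tcp_rot': array([-3.14016053e+00, -2.61744581e-05,  2.75795010e-01]), 'contact_force': array([-0.23141829, -0.09607864, -0.45488405]), 'wrist_torque': array([ 0.00323833,  0.07011105, -0.00675002]), 'grasp_force': 0.0, 'opening': 1.0005037660587552}
scene {'mtx': array([[401.41688419,   0.        , 276.78035798],
       [  0.        , 401.41688419, 209.95050039],
       [  0.        ,   0.        ,   1.        ]]), 'R': array([[-0.97300854, -0.23061007,  0.00856636],
       [-0.20416185,  0.84292491, -0.49779065],
       [ 0.10757474, -0.48610347, -0.86725492]]), 't': array([ 569.89848905,   96.98867942, 1104.97198127])}
top {'mtx': array([[536.94839967,   0.        , 279.93634061],
       [  0.        , 536.94839967, 203.73801684],
       [  0.        ,   0.        ,   1.        ]]), 'R': array([[-0.00940267, -0.99994049, -0.00553149],
       [-0.97277767,  0.0104279 , -0.23150565],
       [ 0.23154956,  0.00320414, -0.97281783]]), 't': array([ 107.922651  ,  593.62265839, 1423.18946191])}
```

View pics/scene0.png

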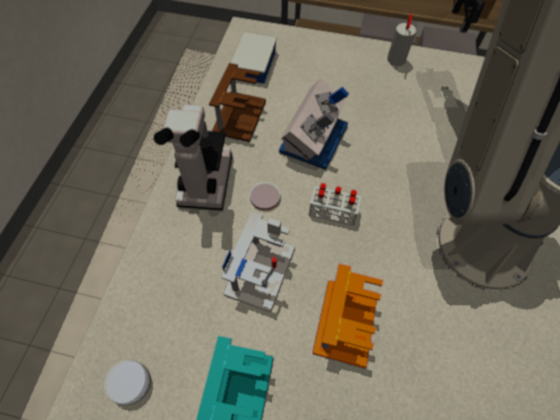

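View pics/top0.png

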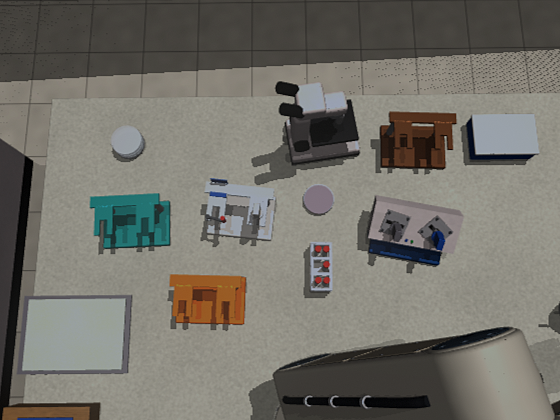

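The scene shows the white stand with the red knob at about (273,262) and the steriliser at (315,130). In the top view the stand is at (240,210) with the knob at (222,219) and the blue tag at (217,183). The steriliser is at (415,230), with the blue key at (438,237) in the right bay.

```bash
cat > h.py <<'E'
import numpy as np, cv2
from scipy.spatial.transform import Rotation as Rn
from rig import monitor, imaging, r
def cam(n): return imaging.camera_info(n)
def ray(c,u,v):
    d=c["R"].T@np.linalg.solve(c["mtx"],[u,v,1.]); return -c["R"].T@c["t"],d/np.linalg.norm(d)
def onz(c,u,v,z):
    o,d=ray(c,u,v); return o+d*(z-o[2])/d[2]
def proj(c,X):
    p=c["mtx"]@(c["R"]@np.asarray(X,float)+c["t"]); return p[:2]/p[2]
def tri(rays):
    A=sum(np.eye(3)-np.outer(d,d) for o,d in rays); b=sum((np.eye(3)-np.outer(d,d))@o for o,d in rays)
    X=np.linalg.solve(A,b); return X,[np.linalg.norm(np.cross(d,X-o)) for o,d in rays]
def blobs(im,lo,hi,amin=15):
    h=cv2.cvtColor(im,cv2.COLOR_RGB2HSV); m=cv2.inRange(h,np.array(lo),np.array(hi))
    n,l,s,c=cv2.connectedComponentsWithStats(m); return m,[(s[i,4],c[i].round(1),s[i,:4]) for i in range(1,n) if s[i,4]>=amin]
def go(pos,R,cur=None):
    """units from current pose to target pos, R (matrix)"""
    s=monitor.sense(); p=s["eef_pos"] if cur is None else cur[0]; R0=Rn.from_euler("xyz",s["tcp_rot"]).as_matrix() if cur is None else cur[1]
    d=R0.T@(np.asarray(pos)-p)/50; a=Rn.from_matrix(R0.T@R).as_rotvec(degrees=True)/6
    return d.round(3),a.round(3)
E
python3 - <<'E'
from h import *
np.set_printoptions(precision=1,suppress=True)
t=cam("top");s=cam("scene")
for n,f in(("top","pics/top0.png"),("scene","pics/scene0.png")):
    im=cv2.imread(f)[:,:,::-1].copy()
    print(n,"blue",*blobs(im,(105,120,50),(125,255,255))[1],"\n red",*blobs(im,(0,150,110),(6,255,255),6)[1],sep="\n ")
print("knob tri",tri([ray(t,222,219),ray(s,273,262)]))
print("stand corners z14",[onz(t,*p,14) for p in((272,240),(205,236))])
print("tag z165",onz(t,217,182,150), "key handle",onz(t,438,237,190))
w=cam("wrist"); st=monitor.sense();R0=Rn.from_euler("xyz",st["tcp_rot"]).as_matrix()
C=-w["R"].T@w["t"]; print("cam in tool",R0.T@(C-st["eef_pos"]),"\n",w["R"]@R0,w["mtx"])
E
```

```text
top
 blue
 (np.int32(66), array([217.7, 194.2]), array([210, 192,  16,   6], dtype=int32))
 (np.int32(134), array([438.8, 239.3]), array([431, 231,  14,  19], dtype=int32))
 (np.int32(180), array([386.4, 251.4]), array([369, 244,  43,  15], dtype=int32))
 (np.int32(62), array([428.3, 260.9]), array([418, 258,  21,   7], dtype=int32))
 (np.int32(111), array([ 44.7, 418.5]), array([ 17, 418,  56,   2], dtype=int32))
 
 red
 (np.int32(11), array([222.2, 217.8]), array([221, 216,   4,   4], dtype=int32))
 (np.int32(30), array([317.6, 248.2]), array([315, 246,   6,   6], dtype=int32))
 (np.int32(30), array([325.8, 248.3]), array([323, 246,   6,   6], dtype=int32))
 (np.int32(28), array([326. , 263.7]), array([324, 261,   5,   6], dtype=int32))
 (np.int32(28), array([317.8, 279.6]), array([315, 277,   6,   6], dtype=int32))
 (np.int32(28), array([326.1, 279.5]), array([324, 277,   5,   6], dtype=int32))
scene
 blue
 (np.int32(80), array([337.2,  94.8]), array([329,  88,  19,  16], dtype=int32))
 (np.int32(300), array([332.9, 144.7]), array([320, 122,  27,  45], dtype=int32))
 (np.int32(25)
[... 343 characters left out ...]
. , 188.8]), array([336, 187,   5,   5], dtype=int32))
 (np.int32(24), array([353.3, 192.1]), array([351, 190,   6,   5], dtype=int32))
 (np.int32(29), array([352.3, 198.6]), array([350, 196,   6,   6], dtype=int32))
 (np.int32(22), array([273.9, 259.1]), array([272, 257,   5,   5], dtype=int32))
knob tri (array([534.7, 251.2, 165.8]), [np.float64(1.741477552735791), np.float64(1.7414775527357942)])
stand corners z14 [array([502.3, 125.7,  14. ]), array([515.8, 316.5,  14. ])]
tag z165 [636.7 268.2 150. ] key handle [ 476.  -294.3  190. ]
cam in tool [  71.3   -0.5 -142.4] 
 [[ 0.   1.   0. ]
 [-1.   0.  -0.3]
 [-0.3 -0.   1. ]] [[359.2   0.  278.4]
 [  0.  359.2 199. ]
 [  0.    0.    1. ]]
```

```bash
python3 - <<'E'
from h import *
print(go([420,-250,330],Rn.from_euler("xyz",[np.pi,0,np.pi]).as_matrix()))
E
```

```text
(array([ 6.721, -5.395, -1.981]), array([-2.0000e-03, -1.9000e-02, -2.7366e+01]))
```

Call:
drive_tool(plan=[{"z": -1,"az": -1.4,"x": 0,"y": 0,"hand": 0},{"z": -2,"x": 0.8,"y": -0.6,"az": -2.8,"hand": 0},{"z": -2,"x": 1.6,"y": -1.2,"az": -4.2,"hand": 0},{"z": -2,"x": 2.4,"y": -1.8,"az": -5.6,"hand": 0},{"z": -2,"x": 3.2,"y": -2.4,"az": -7,"hand": 0},{"z": -2,"x": 4,"y": -3.0,"az": -8.4,"hand": 0},{"z": -2,"x": 4.7,"y": -3.6,"az": -9.8,"hand": 0},{"z": -2,"x": 5.4,"y": -4.2,"az": -11.2,"hand": 0}])

```text
invalid input
```

```bash
python3 - <<'E'
from h import *
print(go([420,-250,330],Rn.from_euler("xyz",[np.pi,0,np.pi]).as_matrix()))
E
```

```text
(array([ 6.721, -5.395, -1.981]), array([-2.0000e-03, -1.9000e-02, -2.7366e+01]))
```

Call:
drive_tool(plan=[{"x": 0,"y": 0,"z": -1,"ax": 0,"ay": 0,"az": -1.4,"hand": 0},{"x": 0.8,"y": -0.6,"z": -2,"ax": 0,"ay": 0,"az": -2.8,"hand": 0},{"x": 1.6,"y": -1.2,"z": -2,"ax": 0,"ay": 0,"az": -4.2,"hand": 0},{"x": 2.4,"y": -1.8,"z": -2,"ax": 0,"ay": 0,"az": -5.6,"hand": 0},{"x": 3.2,"y": -2.4,"z": -2,"ax": 0,"ay": 0,"az": -7,"hand": 0},{"x": 4,"y": -3,"z": -2,"ax": 0,"ay": 0,"az": -8.4,"hand": 0},{"x": 4.7,"y": -3.6,"z": -2,"ax": 0,"ay": 0,"az": -9.8,"hand": 0},{"x": 5.4,"y": -4.2,"z": -2,"ax": 0,"ay": 0,"az": -11.2,"hand": 0}])

```text
clock: 0.9
eef_pos: [368.9, -330.7, 331.1]
tcp_rot: [-3.142, -0.0, 1.454]
contact_force: [0.6, -0.1, -0.0]
opening: -0.002
grasp_force: 0.0
```

```bash
python3 - <<'E'
from h import *
print(monitor.sense()["clock"],go([420,-250,330],Rn.from_euler("xyz",[np.pi,0,np.pi]).as_matrix()))
E
```

```text
0.9 (array([1.721, 0.827, 0.023]), array([ 1.0000e-03, -1.0000e-03, -1.6111e+01]))
```

Call:
drive_tool(plan=[{"x": 0.5,"y": 0.2,"z": 0,"ax": 0,"ay": 0,"az": -1.4,"hand": 0},{"x": 1,"y": 0.5,"z": 0,"ax": 0,"ay": 0,"az": -2.8,"hand": 0},{"x": 1.7,"y": 0.8,"z": 0,"ax": 0,"ay": 0,"az": -4.2,"hand": 0},{"x": 1.7,"y": 0.8,"z": 0,"ax": 0,"ay": 0,"az": -5.6,"hand": 0},{"x": 1.7,"y": 0.8,"z": 0,"ax": 0,"ay": 0,"az": -7,"hand": 0},{"x": 1.7,"y": 0.8,"z": 0,"ax": 0,"ay": 0,"az": -8.4,"hand": 0},{"x": 1.7,"y": 0.8,"z": 0,"ax": 0,"ay": 0,"az": -9.8,"hand": 0},{"x": 1.7,"y": 0.8,"z": 0,"ax": 0,"ay": 0,"az": -11.2,"hand": 0}])

```text
clock: 1.7
eef_pos: [418.2, -252.8, 331.0]
tcp_rot: [3.142, -0.001, 2.628]
contact_force: [-0.4, 0.2, 0.1]
opening: -0.001
grasp_force: 0.0
```

```bash
python3 - <<'E'
from h import *
import pickle
c=cam("wrist"); im=imaging.grab_frame("wrist"); c2=cam("wrist"); print(np.abs(c["t"]-c2["t"]).max())
cv2.imwrite("pics/w1.png",im[:,:,::-1]); pickle.dump(c2,open("w1.pkl","wb"))
print(monitor.sense()["clock"],go([500,180,310],Rn.from_euler("xyz",[np.pi,0,np.pi]).as_matrix()))
E
```

```text
4.396126144124805
1.75 (array([2.755, 8.369, 0.422]), array([ 2.000e-03, -6.000e-03, -4.822e+00]))
```

View pics/w1.png

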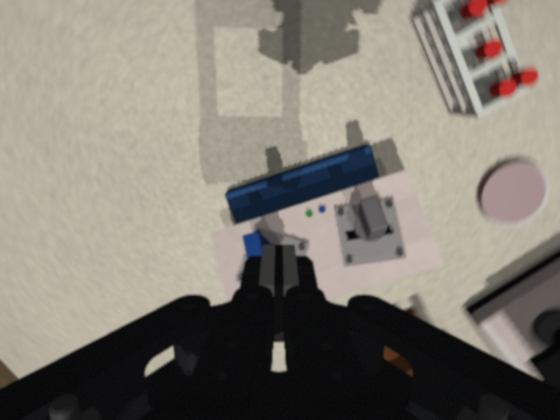

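The wrist picture is usable for the left bay, but the gripper hides the blue key in the right bay. Its handle is at (255,245). I'll move on to the stand, keeping the target on the camera's side.

```bash
python3 - <<'E'
from h import *
t=cam("top")
print("scope foot",onz(t,320,162,20),onz(t,288,150,20),onz(t,358,158,20))
print(go([570,205,315],Rn.from_euler("xyz",[np.pi,0,1.87]).as_matrix()))
E
```

```text
scope foot [730.98811046 -16.42496278  20.        ] [769.0620905   76.82673393  20.        ] [ 742.02823798 -128.17248338   20.        ]
(array([1.772, 9.484, 0.321]), array([-2.000e-03, -6.000e-03,  7.321e+00]))
```

Call:
drive_tool(plan=[{"x": 0.2,"y": 0.9,"z": 0,"ax": 0,"ay": 0,"az": 0.9,"hand": 0},{"x": 0.4,"y": 1.8,"z": 0,"ax": 0,"ay": 0,"az": 1.8,"hand": 0},{"x": 0.6,"y": 2.7,"z": 0,"ax": 0,"ay": 0,"az": 2.7,"hand": 0},{"x": 0.8,"y": 3.6,"z": 0,"ax": 0,"ay": 0,"az": 3.6,"hand": 0},{"x": 1,"y": 4.5,"z": 0,"ax": 0,"ay": 0,"az": 4.5,"hand": 0},{"x": 1.2,"y": 5.4,"z": 0,"ax": 0,"ay": 0,"az": 5.4,"hand": 0},{"x": 1.3,"y": 6.3,"z": 0,"ax": 0,"ay": 0,"az": 6.3,"hand": 0},{"x": 1.4,"y": 7.2,"z": 0,"ax": 0,"ay": 0,"az": 7.3,"hand": 0}])

```text
clock: 2.55
eef_pos: [536.7, 96.1, 331.2]
tcp_rot: [-3.142, 0.0, 1.85]
contact_force: [0.5, -1.0, 0.6]
opening: -0.005
grasp_force: 0.0
```

```bash
python3 - <<'E'
from h import *
print(go([570,205,315],Rn.from_euler("xyz",[np.pi,0,1.87]).as_matrix()))
E
```

```text
(array([1.91 , 1.241, 0.324]), array([-0.001,  0.001, -0.189]))
```

Call:
drive_tool(plan=[{"x": 0.7,"y": 0.4,"z": 0.1,"ax": 0,"ay": 0,"az": 0,"hand": 0},{"x": 1.4,"y": 0.8,"z": 0.2,"ax": 0,"ay": 0,"az": 0,"hand": 0},{"x": 1.9,"y": 1.2,"z": 0.3,"ax": 0,"ay": 0,"az": 0,"hand": 0},{"x": 1.9,"y": 1.2,"z": 0.3,"ax": 0,"ay": 0,"az": 0,"hand": 0},{"x": 1.9,"y": 1.2,"z": 0.3,"ax": 0,"ay": 0,"az": 0,"hand": 0}])

```text
clock: 3.05
eef_pos: [566.8, 202.5, 315.5]
tcp_rot: [-3.14, 0.0, 1.856]
contact_force: [-0.3, -1.0, 0.1]
opening: 0.001
grasp_force: 0.0
```

```bash
python3 - <<'E'
from h import *
import pickle
c=cam("wrist"); im=imaging.grab_frame("wrist"); print(np.abs(c["t"]-cam("wrist")["t"]).max())
cv2.imwrite("pics/w2.png",im[:,:,::-1]); pickle.dump(c,open("w2.pkl","wb"))
print("blue",*blobs(im,(105,120,50),(125,255,255))[1],"\n red",*blobs(im,(0,150,90),(6,255,255),6)[1],sep="\n ")
E
```

```text
0.3661376308256621
blue
 (np.int32(594), array([344.8, 118.8]), array([330,  95,  31,  49], dtype=int32))
 (np.int32(318), array([385.1, 137.1]), array([370, 114,  31,  48], dtype=int32))
 (np.int32(86), array([149.9, 368.4]), array([145, 363,  12,  12], dtype=int32))
 
 red
 (np.int32(151), array([255.2, 117.5]), array([248, 111,  15,  14], dtype=int32))
 (np.int32(337), array([ 66.9, 299.4]), array([ 58, 285,  19,  30], dtype=int32))
 (np.int32(141), array([141.4, 310.9]), array([135, 305,  15,  14], dtype=int32))
 (np.int32(146), array([101.7, 317.7]), array([ 95, 311,  15,  14], dtype=int32))
```

View pics/w2.png

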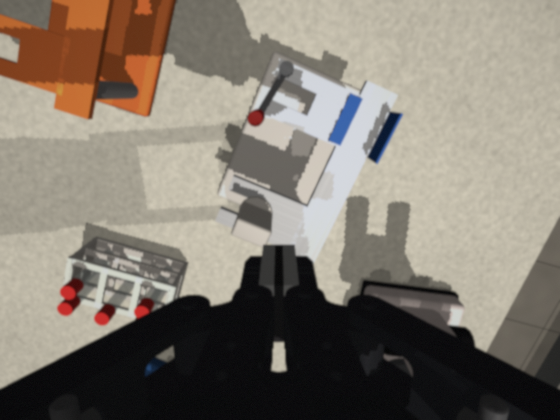

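The red knob is at (255,117), the pivot is near (286,68), and there are blue patches at (345,119) and (385,137). The white key's handle is near (250,205). I'll enlarge the fork area to pick notch points.

```bash
python3 - <<'E'
from h import *
im=cv2.imread("pics/w2.png")[40:230,210:420]
cv2.imwrite("pics/w2c.png",cv2.resize(im,None,fx=3,fy=3,interpolation=cv2.INTER_CUBIC)[:570])
E
```

```text
(no output)
```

View pics/w2c.png

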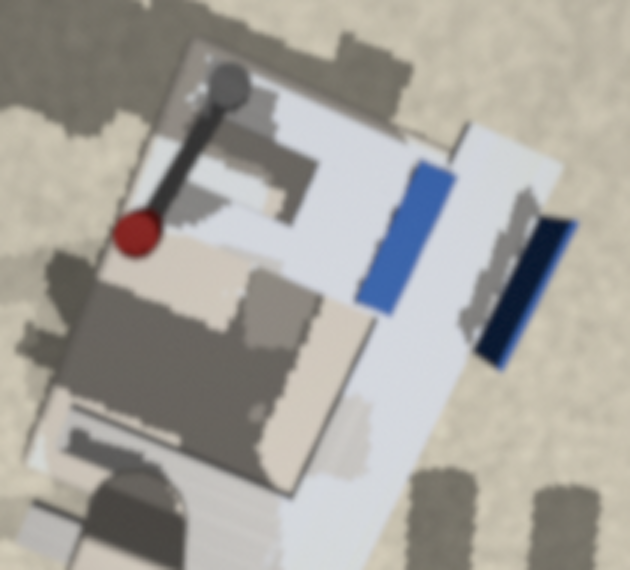

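The crop shows the flat notch back running from (318,162) to (292,222). The pivot is at (230,87), the knob at (137,233), the blue strip's edges are (422,160)-(355,298), and the standing tag is at (525,290).

```bash
python3 - <<'E'
from h import *
import pickle
np.set_printoptions(precision=1,suppress=True)
c=pickle.load(open("w2.pkl","rb")); f=lambda u,v,z: onz(c,210+(u+.0)/3,40+v/3,z)
a,b=f(318,162,135),f(292,222,135); print("notch back",a,b,"width",np.linalg.norm(a-b))
e=f(422,160,135)-f(355,298,135); tg=f(577,222,165)-f(503,368,165)
pl=f(375,318,135)-f(280,277,135); le=f(450,157,135)-f(195,38,135)
ang=lambda d,o: np.degrees(np.arctan2(d[1],d[0]))+o
print("yaw est: notch",ang(a-b,-90),"strip",ang(e,-90),"tag",ang(tg,-90),"plate low",ang(pl,0),"up",ang(le,0))
piv=f(230,87,146);kn=onz(c,255.2,117.5,180);print("pivot",piv,"knob",kn,np.linalg.norm((piv-kn)[:2]))
y=np.radians(-4.); 
for yd in(-3,-4,-6):
    y=np.radians(yd);X=np.array([np.cos(y),np.sin(y),0]);Y=np.array([-np.sin(y),np.cos(y),0])
    h1=(a+b)/2-8*X; h2=piv+24*X-18*Y; d=kn-piv
    print(yd,"home notch",h1,"home pivot",h2,"gate",np.arctan2(-d@X,-d@Y), "tagx",(f(540,295,165)-h1)@X)
E
```

```text
notch back [578.2 281.  135. ] [576.1 262.8 135. ] width 18.246154509930964
yaw est: notch -6.513441570854695 strip -7.848474075621155 tag -6.601731082494496 plate low -6.538811699057274 up -7.132727290479369
pivot [548.1 292.5 146. ] knob [535.1 250.4 180. ] 44.05034540814839
-3 home notch [569.2 272.3 135. ] home pivot [571.1 273.3 146. ] gate 0.24523239387827342 tagx 74.59849203595033
-4 home notch [569.2 272.5 135. ] home pivot [570.8 272.9 146. ] gate 0.22777910135833013 tagx 74.66225866266413
-6 home notch [569.2 272.7 135. ] home pivot [570.1 272.1 146. ] gate 0.19287251631844354 tagx 74.72886076827326
```

```bash
python3 - <<'E'
from h import *
s=monitor.sense();p=s["eef_pos"];R0=Rn.from_euler("xyz",s["tcp_rot"]).as_matrix();print(p)
y=np.radians(-6.7);X=np.array([np.cos(y),np.sin(y),0]);Y=np.array([-np.sin(y),np.cos(y),0]);P=np.array([548,292.5,158])
q=lambda a: P+45*(-np.sin(a)*X-np.cos(a)*Y)
print((R0.T@(q(-.42)-p)/50).round(2))
for a in np.linspace(-.12,1.98,8): print(round(a,2),(R0.T@(q(a)-q(-.42))/50).round(2))
E
```

```text
[566.87171561 201.78056192 315.91568074]
[0.95 0.17 3.16]
-0.12 [ 0.04 -0.27  0.  ]
0.18 [ 0.15 -0.51  0.  ]
0.48 [ 0.33 -0.71  0.  ]
0.78 [ 0.56 -0.85  0.  ]
1.08 [ 0.82 -0.91  0.  ]
1.38 [ 1.09 -0.9   0.  ]
1.68 [ 1.34 -0.8   0.  ]
1.98 [ 1.55 -0.64  0.  ]
```

Call:
drive_tool(plan=[{"x": 0.5,"y": 0.1,"z": 0,"ax": 0,"ay": 0,"az": 0,"hand": 0},{"x": 0.95,"y": 0.17,"z": 0.4,"ax": 0,"ay": 0,"az": 0,"hand": 0},{"x": 0.95,"y": 0.17,"z": 1.2,"ax": 0,"ay": 0,"az": 0,"hand": 0},{"x": 0.95,"y": 0.17,"z": 2,"ax": 0,"ay": 0,"az": 0,"hand": 0},{"x": 0.95,"y": 0.17,"z": 2.7,"ax": 0,"ay": 0,"az": 0,"hand": 0},{"x": 0.95,"y": 0.17,"z": 3.16,"ax": 0,"ay": 0,"az": 0,"hand": 0},{"x": 0.95,"y": 0.17,"z": 3.16,"ax": 0,"ay": 0,"az": 0,"hand": 0}])

```text
clock: 3.8
eef_pos: [559.9, 247.9, 155.4]
tcp_rot: [-3.136, 0.001, 1.855]
contact_force: [0.2, -0.2, -0.2]
opening: 0.003
grasp_force: 0.0
```

Call:
drive_tool(plan=[{"x": 0.04,"y": -0.27,"z": 0,"ax": 0,"ay": 0,"az": 0,"hand": 0},{"x": 0.15,"y": -0.51,"z": 0,"ax": 0,"ay": 0,"az": 0,"hand": 0},{"x": 0.33,"y": -0.71,"z": 0,"ax": 0,"ay": 0,"az": 0,"hand": 0},{"x": 0.56,"y": -0.85,"z": 0,"ax": 0,"ay": 0,"az": 0,"hand": 0},{"x": 0.82,"y": -0.91,"z": 0,"ax": 0,"ay": 0,"az": 0,"hand": 0},{"x": 1.09,"y": -0.9,"z": 0,"ax": 0,"ay": 0,"az": 0,"hand": 0},{"x": 1.34,"y": -0.8,"z": 0,"ax": 0,"ay": 0,"az": 0,"hand": 0},{"x": 1.55,"y": -0.64,"z": 0,"ax": 0,"ay": 0,"az": 0,"hand": 0}])

```text
clock: 4.6
eef_pos: [511.2, 314.9, 158.2]
tcp_rot: [3.139, 0.005, 1.859]
contact_force: [22.2, -30.9, -5.7]
opening: 0.004
grasp_force: 16.9
```

Call:
drive_tool(plan=[{"x": -0.15,"y": 0.07,"z": 0,"ax": 0,"ay": 0,"az": 0,"hand": 0},{"x": -0.3,"y": 0.1,"z": 0,"ax": 0,"ay": 0,"az": 0,"hand": 0},{"x": -0.3,"y": 0.1,"z": -0.7,"ax": 0,"ay": 0,"az": 0,"hand": 0},{"x": -0.6,"y": 0.1,"z": -1.6,"ax": 0,"ay": 0,"az": 0,"hand": 0},{"x": -1.2,"y": 0.5,"z": -2.5,"ax": 0,"ay": 0,"az": 0,"hand": 0},{"x": -2,"y": 0.8,"z": -3.2,"ax": 0,"ay": 0,"az": 0,"hand": 0},{"x": -2,"y": 0.8,"z": -3.2,"ax": 0,"ay": 0,"az": 0,"hand": 0}])

```text
clock: 5.3
eef_pos: [579.2, 229.4, 322.6]
tcp_rot: [3.135, -0.0, 1.855]
contact_force: [0.6, 0.6, -0.4]
opening: 0.002
grasp_force: 0.0
```

```bash
python3 - <<'E'
from h import *
np.set_printoptions(precision=2,suppress=True)
c=cam("wrist"); im=imaging.grab_frame("wrist"); print(np.abs(c["t"]-cam("wrist")["t"]).max())
cv2.imwrite("pics/w3.png",im[:,:,::-1])
for a,p,bb in blobs(im,(0,150,90),(6,255,255),60)[1]:
    k=onz(c,*p,180); d=k-np.array([548,292.5,180]); y=np.radians(-6.7)
    X=np.array([np.cos(y),np.sin(y),0]);Y=np.array([-np.sin(y),np.cos(y),0])
    print(a,p,k,np.linalg.norm(d[:2]),"gate",np.arctan2(-d@X,-d@Y))
# steriliser view: bay axis dir, tool x choice
print(monitor.sense())
E
```

```text
0.7869523923102406
183 [243.   35.4] [524.29 331.19 180.  ] 45.38267215388601 gate 2.4748705531284423
313 [ 54.2 315. ] [419.65  57.55 180.  ] 267.722730592117 gate 0.38305567662619383
137 [ 88.5 332.3] [451.96  47.81 180.  ] 262.85973077191375 gate 0.25709412239400947
{'clock': 5.35, 'qpos': array([ 0.37,  0.28,  1.54, -0.  ,  1.32,  0.09]), 'qvel': array([ 0.04,  0.02,  0.08,  0.02, -0.05,  0.04]), 'joint_efforts': array([  1.09, -55.67, -34.26,   0.36,   0.36,  -0.08]), 'eef_pos': array([578.82, 229.28, 321.69]), 'tcp_rot': array([ 3.14, -0.  ,  1.85]), 'contact_force': array([ 1.11, -0.44,  0.88]), 'wrist_torque': array([ 0.  , -0.02, -0.03]), 'grasp_force': 0.0, 'opening': 0.0007880002431502461}
```

The gate is open at about 2.47 rad. Next is a near view of the blue key along its bay's axis.

```bash
cat >> h.py <<'E'
def toolR(z,xh):
    z=np.array(z)/np.linalg.norm(z); x=np.array(xh)-np.dot(xh,z)*z; x/=np.linalg.norm(x); return np.column_stack([x,np.cross(z,x),z])
E
python3 - <<'E'
from h import *
import pickle
np.set_printoptions(precision=1,suppress=True)
t=cam("top");s=cam("scene");c=pickle.load(open("w1.pkl","rb"))
print("handle",tri([ray(t,438.5,239),ray(s,337.2,94.8)]))
d=onz(c,227,188,80)-onz(c,372,147,80); print("w1 front edge yaw",np.degrees(np.arctan2(-d[1],-d[0]))-90,np.linalg.norm(d))
d=onz(t,369,260,0)-onz(t,442,265,0)
yaw=np.radians(-12.7); F=np.array([np.cos(yaw),np.sin(yaw),0]); L=np.array([-np.sin(yaw),np.cos(yaw),0])
ax=-np.sin(np.radians(31.5))*F+np.cos(np.radians(31.5))*np.array([0,0,1]); R=toolR(-ax,L)
K=tri([ray(t,438.5,239),ray(s,337.2,94.8)])[0]
T=K+25*ax+100*ax-55*R[:,0]; print("T",T, "R euler",Rn.from_matrix(R).as_euler("xyz"))
print(go(T,R)); print(go([400,-150,360],R))
E
```

```text
handle (array([ 477.7, -305.7,  155. ]), [np.float64(0.8744331902395225), np.float64(0.8744331902394387)])
w1 front edge yaw -12.833257066867063 167.04429226562925
T [ 401.8 -345.   261.6] R euler [2.6 0.  1.3]
(array([-10. ,  -6.6,   1.2]), array([-5.1, -1.3,  4.7]))
(array([-6.3, -5.6, -0.8]), array([-5.1, -1.3,  4.7]))
```

Call:
drive_tool(plan=[{"x": -0.7,"y": -0.45,"z": -0.1,"ax": 0,"ay": 0,"az": 0,"hand": 0},{"x": -1.4,"y": -0.95,"z": -0.2,"ax": -0.7,"ay": -0.2,"az": 0.6,"hand": 0},{"x": -2.2,"y": -1.45,"z": -0.2,"ax": -1.5,"ay": -0.4,"az": 1.3,"hand": 0},{"x": -3,"y": -2,"z": -0.2,"ax": -2.2,"ay": -0.55,"az": 2,"hand": 20},{"x": -3.8,"y": -2.5,"z": -0.2,"ax": -2.9,"ay": -0.7,"az": 2.7,"hand": 40},{"x": -4.6,"y": -3.05,"z": -0.2,"ax": -3.6,"ay": -0.9,"az": 3.4,"hand": 60},{"x": -5.4,"y": -3.6,"z": 0,"ax": -4.4,"ay": -1.1,"az": 4,"hand": 60},{"x": -6.2,"y": -4.1,"z": 0.3,"ax": -5.1,"ay": -1.3,"az": 4.7,"hand": 60}])

```text
clock: 6.15
eef_pos: [465.4, -124.8, 302.5]
tcp_rot: [2.593, -0.002, 1.35]
contact_force: [0.7, 1.6, -0.4]
opening: 0.702
grasp_force: 0.0
```

```bash
python3 - <<'E'
from h import *
R=Rn.from_euler("xyz",[0,0,0])
yaw=np.radians(-12.7); F=np.array([np.cos(yaw),np.sin(yaw),0]); L=np.array([-np.sin(yaw),np.cos(yaw),0])
ax=-np.sin(np.radians(31.5))*F+np.cos(np.radians(31.5))*np.array([0,0,1]); R=toolR(-ax,L)
print(go([401.8,-345,261.6],R))
E
```

```text
(array([-4.577, -0.658,  0.543]), array([-0.009, -0.026, -0.001]))
```

Call:
drive_tool(plan=[{"x": -0.8,"y": -0.2,"z": 0,"ax": 0,"ay": 0,"az": 0,"hand": 60},{"x": -1.6,"y": -0.4,"z": 0,"ax": 0,"ay": 0,"az": 0,"hand": 60},{"x": -2.4,"y": -0.65,"z": 0,"ax": 0,"ay": 0,"az": 0,"hand": 60},{"x": -3.2,"y": -0.65,"z": 0,"ax": 0,"ay": 0,"az": 0,"hand": 60},{"x": -4,"y": -0.65,"z": 0.2,"ax": 0,"ay": 0,"az": 0,"hand": 60},{"x": -4.6,"y": -0.65,"z": 0.5,"ax": 0,"ay": 0,"az": 0,"hand": 60},{"x": -4.6,"y": -0.65,"z": 0.5,"ax": 0,"ay": 0,"az": 0,"hand": 60},{"x": -4.6,"y": -0.65,"z": 0.5,"ax": 0,"ay": 0,"az": 0,"hand": 60}])

```text
clock: 6.95
eef_pos: [402.0, -344.5, 262.6]
tcp_rot: [2.599, -0.005, 1.351]
contact_force: [0.3, 0.2, -0.2]
opening: 0.701
grasp_force: 0.0
```

```bash
python3 - <<'E'
from h import *
import pickle
c=cam("wrist"); im=imaging.grab_frame("wrist"); print(np.abs(c["t"]-cam("wrist")["t"]).max())
pickle.dump((c,im),open("w4.pkl","wb"))
cv2.imwrite("pics/w4.png",cv2.resize(im[:260,130:450,::-1],None,fx=2.3,fy=2.3,interpolation=cv2.INTER_CUBIC))
print(*blobs(im,(105,120,50),(125,255,255),60)[1])
E
```

```text
0.29029634263415005
(np.int32(3771), array([179.6,  77.4]), array([160,   0,  41, 158], dtype=int32)) (np.int32(1471), array([274.7, 119.1]), array([251,  99,  47,  40], dtype=int32)) (np.int32(1747), array([405.3, 216. ]), array([390, 161,  49, 112], dtype=int32))
```

View pics/w4.png

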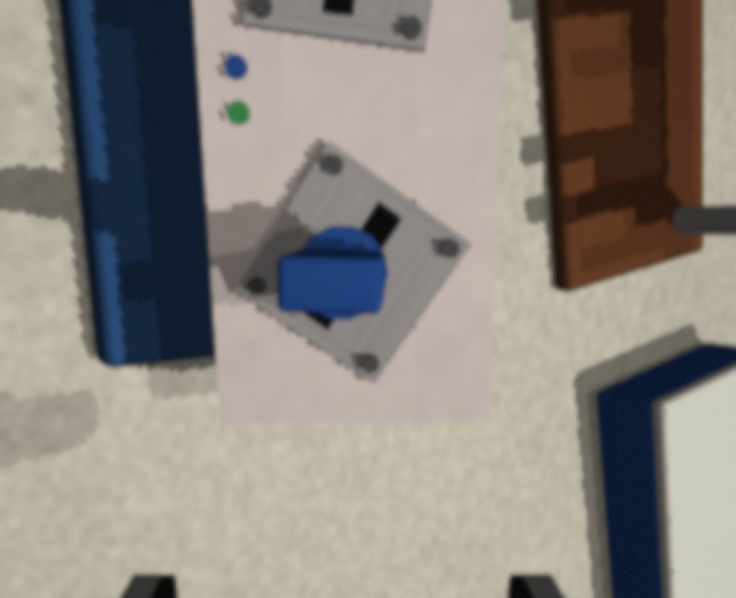

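The crop shows guard corners at (320,142), (468,243), (375,380) and (238,288), with slot ends at (380,225) and (318,318). The handle's end face has corners (280,256), (383,252), (385,305) and (282,312).

```bash
cat > k.py <<'E'
from h import *
import pickle
np.set_printoptions(precision=2,suppress=True)
c,im=pickle.load(open("w4.pkl","rb")); g=lambda p:(130+p[0]/2.3,p[1]/2.3)
yaw=np.radians(-12.7); F=np.array([np.cos(yaw),np.sin(yaw),0]); L=np.array([-np.sin(yaw),np.cos(yaw),0])
ax=-np.sin(np.radians(31.5))*F+np.cos(np.radians(31.5))*np.array([0,0,1]); U=np.cross(L,ax) # U: up-slope, in-plane fwd
def onp(p,P,n=ax):
    o,d=ray(c,*g(p)); return o+d*((P-o)@n)/(d@n)
gc=[(320,142),(468,243),(375,380),(238,288)]; ctr=np.mean(gc,0)
# true centre: crossing of diagonals
h=lambda p:np.array([*p,1.]); x=np.cross(np.cross(h(gc[0]),h(gc[2])),np.cross(h(gc[1]),h(gc[3]))); ctr=x[:2]/x[2]
G=onz(c,*g(ctr),115.)
E
python3 - <<'E'
from k import *
Q=[onp(p,G) for p in gc]; print("guard",G,"sides",[np.linalg.norm(Q[i]-Q[i-1]) for i in range(4)])
an=lambda d:np.degrees(np.arctan2(d@L,d@U))
print("side ang",an(Q[3]-Q[2]),an(Q[0]-Q[1]),an(Q[0]-Q[3]),an(Q[1]-Q[2]))
s=onp((380,225),G)-onp((318,318),G);print("slot ang",an(s), "mid off",((onp((380,225),G)+onp((318,318),G))/2-G)@L)
hc=[(280,256),(383,252),(385,305),(282,312)]
P=G+78*ax;H=[onp(p,P) for p in hc];print("handle sides",[np.linalg.norm(H[i]-H[i-1]) for i in range(4)])
E=np.mean(H,0);print("end",E,"offset from axis L,U",(E-P)@L,(E-P)@U)
print("handle ang",an(H[1]-H[0]),an(H[2]-H[3]))
for n in("top","scene"): print(n,proj(cam(n),E-25*ax))
E
```

```text
guard [ 504.48 -310.78  115.  ] sides [np.float64(60.341127031613006), np.float64(64.99011136057817), np.float64(61.64354804940893), np.float64(62.723690626516394)]
side ang 145.9796821891064 147.18590276285317 58.7182521014233 56.56619806204225
slot ang 55.739868496070116 mid off -2.1461320028966338
handle sides [np.float64(15.587102856), np.float64(28.95720752790837), np.float64(14.705399675773029), np.float64(29.51811776408443)]
end [ 460.67 -301.37  179.02] offset from axis L,U -0.45484268702750974 -4.7527769237783914
handle ang 2.1167339292817093 3.824534561726973
top [438.41 240.13]
scene [338.96  94.85]
```

```bash
cat >> k.py <<'E'
E0=np.array([460.67,-301.37,179.02]); axk=ax-.035*U; axk/=np.linalg.norm(axk)
def dirang(a): a=np.radians(a); return np.cos(a)*U+np.sin(a)*L
E
python3 - <<'E'
from k import *
print(monitor.sense()["qpos"], "opening rel")
R=toolR(-axk,dirang(3))
print(go(E0+50*axk,R)); print(go(E0-41*axk,R))
E
```

```text
[-0.93 -0.02  2.13  0.57  0.69 -1.1 ] opening rel
(array([ 1.09, -0.1 ,  0.94]), array([-0.36,  0.26, 14.5 ]))
(array([ 1.08, -0.02,  2.76]), array([-0.36,  0.26, 14.5 ]))
```

Call:
drive_tool(plan=[{"x": 0.3,"y": 0,"z": 0,"ax": 0,"ay": 0,"az": 1.4,"hand": 40},{"x": 0.6,"y": 0,"z": 0.1,"ax": 0,"ay": 0,"az": 2.8,"hand": 40},{"x": 1.1,"y": -0.1,"z": 0.2,"ax": 0,"ay": 0,"az": 4.2,"hand": 40},{"x": 1.1,"y": -0.1,"z": 0.4,"ax": 0,"ay": 0,"az": 5.6,"hand": 40},{"x": 1.1,"y": -0.1,"z": 0.6,"ax": 0,"ay": 0,"az": 7,"hand": 40},{"x": 1.1,"y": -0.1,"z": 0.8,"ax": 0,"ay": 0,"az": 8.4,"hand": 40},{"x": 1.1,"y": -0.1,"z": 0.9,"ax": 0,"ay": 0,"az": 9.8,"hand": 40},{"x": 1.1,"y": -0.1,"z": 0.9,"ax": 0,"ay": 0,"az": 11.2,"hand": 40}])

```text
clock: 7.8
eef_pos: [433.4, -293.8, 223.2]
tcp_rot: [2.917, -0.5, 0.233]
contact_force: [-0.2, 0.7, 0.6]
opening: 0.47
grasp_force: 0.0
```

```bash
python3 - <<'E'
from k import *
R=toolR(-axk,dirang(3))
print(go(E0+50*axk,R))
E
```

```text
(array([-0.02,  0.02,  0.05]), array([-0.13,  0.36,  3.27]))
```

Call:
drive_tool(plan=[{"x": 0,"y": 0,"z": 0,"ax": 0,"ay": 0.1,"az": 1.3,"hand": 40},{"x": -0.02,"y": 0.02,"z": 0.05,"ax": -0.1,"ay": 0.36,"az": 2.5,"hand": 40},{"x": -0.02,"y": 0.02,"z": 0.05,"ax": -0.13,"ay": 0.36,"az": 3.27,"hand": 40},{"x": -0.02,"y": 0.02,"z": 0.05,"ax": -0.13,"ay": 0.36,"az": 3.27,"hand": 40},{"x": -0.02,"y": 0.02,"z": 0.05,"ax": -0.13,"ay": 0.36,"az": 3.27,"hand": 40}])

```text
clock: 8.3
eef_pos: [434.0, -296.4, 221.6]
tcp_rot: [3.1, -0.584, -0.148]
contact_force: [-0.2, -1.1, 0.3]
opening: 0.471
grasp_force: 0.0
```

```bash
python3 - <<'E'
from k import *
w=cam("wrist"); im=imaging.grab_frame("wrist"); print(np.abs(w["t"]-cam("wrist")["t"]).max())
pickle.dump((w,im),open("w5.pkl","wb"))
cv2.imwrite("pics/w5.png",cv2.resize(im[60:330,110:450,::-1],None,fx=2,fy=2,interpolation=cv2.INTER_CUBIC))
R=toolR(-axk,dirang(3)); print(go(E0-41*axk,R), go(E0+50*axk,R)); u=dirang(3); v=np.cross(axk,u)
print([ (proj(w,E0+i*15*u+j*8*v)-[110,60])*2 for i,j in((-1,-1),(1,-1),(1,1),(-1,1))])
E
```

```text
0.18273138776510223
(array([-0.02, -0.03,  1.83]), array([ 0.01, -0.01,  0.08])) (array([-0.02, -0.03,  0.01]), array([ 0.01, -0.01,  0.08]))
[array([363.32, 380.83]), array([365.21, 280.8 ]), array([308.18, 280.32]), array([308.29, 380.38])]
```

View pics/w5.png

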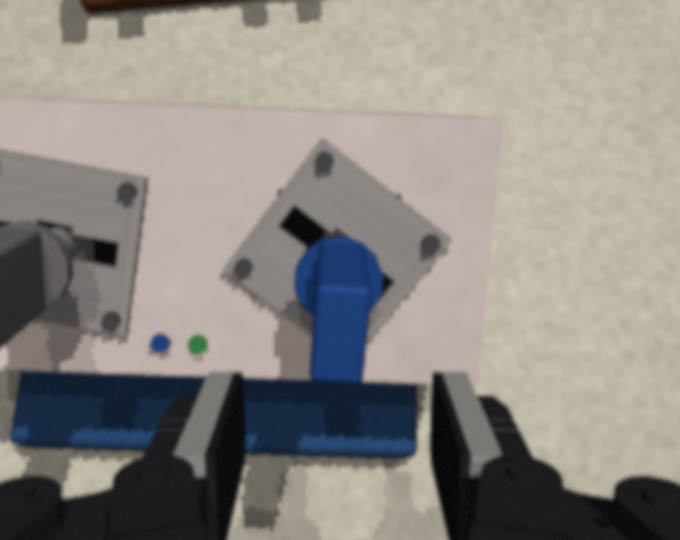

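This view shows end-face corners at about (318,290), (368,290), (362,382) and (311,382). The face looks smaller than predicted, so it lies deeper. I'll triangulate the two views.

```bash
python3 - <<'E'
from k import *
w,im=pickle.load(open("w5.pkl","rb")); g5=lambda p:(110+p[0]/2,60+p[1]/2)
T=lambda a,b: tri([ray(c,*g(a)),ray(w,*g5(b))])
pr=[((280,256),(311,382)),((383,252),(318,290)),((385,305),(368,290)),((282,312),(362,382))]
H=[];
for a,b in pr: X,e=T(a,b); H.append(X); print("h",X,e[0])
gp=[((320,142),(222,276)),((468,243),(322,140)),((375,380),(450,240))]
Q=[]
for a,b in gp: X,e=T(a,b); Q.append(X); print("g",X,e[0])
H=np.array(H);Q=np.array(Q);Gc=(Q[0]+Q[2])/2; print("G",Gc,"diag",np.linalg.norm(Q[0]-Q[2]),"sides",np.linalg.norm(Q[0]-Q[1]),np.linalg.norm(Q[1]-Q[2]))
E_=H.mean(0);d=E_-Gc;print("E",E_,"rel G: L,U,ax",d@L,d@U,d@ax)
# handle top from each view separately by size
n=np.cross(Q[0]-Q[1],Q[2]-Q[1]);n/=np.linalg.norm(n);n*=np.sign(n[2]);print("guard normal",n,"ax",ax)
print("sides",[np.linalg.norm(H[i]-H[i-1]) for i in range(4)])
E
```

```text
h [ 448.52 -291.72  173.99] 0.3993265110782466
h [ 470.49 -296.35  191.59] 1.2552400856236408
h [ 468.01 -310.07  192.16] 0.8927699854762088
h [ 446.14 -306.66  172.78] 0.042803675543572756
g [ 505.11 -266.12  110.21] 0.13872930704086417
g [ 543.27 -311.22  137.73] 0.3120851910776552
g [ 501.17 -353.69  124.18] 0.3978843374397222
G [ 503.14 -309.91  117.19] diag 88.76380497028742 sides 65.16964182208092 61.32196219879672
E [ 458.29 -301.2   182.63] rel G: L,U,ax -1.367355973431177 -4.747794572440545 79.65341729691889
guard normal [-0.45  0.16  0.88] ax [-0.51  0.11  0.85]
sides [np.float64(15.184989837532429), np.float64(28.524332839993317), np.float64(13.954440999289869), np.float64(29.4232964913922)]
```

```bash
cat >> k.py <<'E'
G2=np.array([503.8,-310.4,116.]); E1=G2+79*ax-4.75*U-1.2*L
E
python3 - <<'E'
from k import *
w,im=pickle.load(open("w5.pkl","rb")); g5=lambda p:(110+p[0]/2,60+p[1]/2)
def on5(p,P):
    o,d=ray(w,*g5(p)); return o+d*((P-o)@ax)/(d@ax)
an=lambda d:np.degrees(np.arctan2(d@L,d@U))
q=[on5(p,G2) for p in((222,276),(322,140),(450,240))]
print("sides",an(q[0]-q[1])-90,an(q[1]-q[2]),"slot",an(on5((293,222),G2)-on5((388,285),G2)))
h=[on5(p,E1) for p in((311,382),(318,290),(368,290),(362,382))]; print("handle",an(h[1]-h[0]),an(h[2]-h[3]),"E5",np.mean(h,0),"E1",E1)
R=toolR(-axk,dirang(1.5)); print(go(E1-41*axk,R))
E
```

```text
sides 56.529405472723624 55.843524283296304 slot 59.36727261076562
handle -1.0711260850207263 0.49509019621398137 E5 [ 458.67 -301.97  180.54] E1 [ 459.32 -301.61  180.88]
(array([-0.02, -0.02,  1.78]), array([ 0.01, -0.01,  0.33]))
```

Call:
drive_tool(plan=[{"x": -0.02,"y": -0.02,"z": 0.4,"ax": 0,"ay": 0,"az": 0.33,"hand": 40},{"x": -0.02,"y": -0.02,"z": 0.9,"ax": 0,"ay": 0,"az": 0.33,"hand": 40},{"x": -0.02,"y": -0.02,"z": 1.4,"ax": 0,"ay": 0,"az": 0.33,"hand": 40},{"x": -0.02,"y": -0.02,"z": 1.78,"ax": 0,"ay": 0,"az": 0.33,"hand": 36},{"x": -0.02,"y": -0.02,"z": 1.78,"ax": 0,"ay": 0,"az": 0.33,"hand": 30},{"x": -0.02,"y": -0.02,"z": 1.78,"ax": 0,"ay": 0,"az": 0.33,"hand": 26}])

```text
clock: 8.95
eef_pos: [480.9, -306.9, 146.5]
tcp_rot: [3.125, -0.584, -0.193]
contact_force: [-0.2, -0.8, -0.5]
opening: 0.304
grasp_force: 0.0
```

```bash
python3 - <<'E'
from k import *
w=cam("wrist"); im=imaging.grab_frame("wrist")
cv2.imwrite("pics/w6.png",cv2.resize(im[120:400,130:430,::-1],None,fx=2,fy=2,interpolation=cv2.INTER_CUBIC))
R=toolR(-axk,dirang(1.5)); print(go(E1-41*axk,R))
E
```

```text
(array([ 0.  , -0.01,  0.01]), array([ 0.01, -0.  , -0.02]))
```

View pics/w6.png

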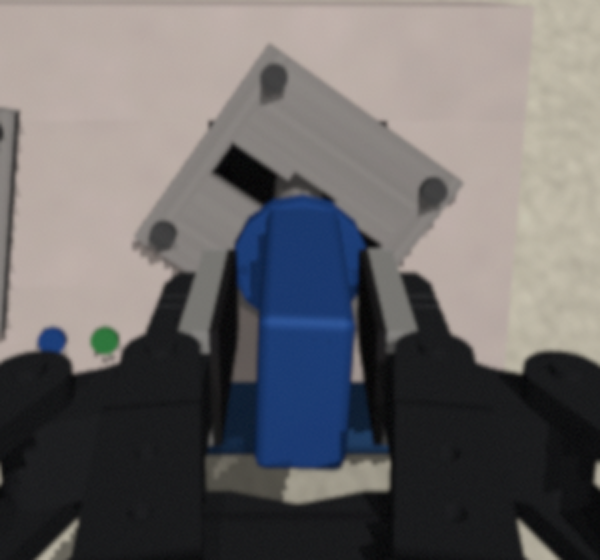

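The handle stands centred between the fingers: its end face is at x 258–352 and the pads are near 228 and 375. I'll close.

Call:
drive_tool(plan=[{"x": 0,"y": 0,"z": 0,"ax": 0,"ay": 0,"az": 0,"hand": 20},{"x": 0,"y": 0,"z": 0,"ax": 0,"ay": 0,"az": 0,"hand": 12},{"x": 0,"y": 0,"z": 0,"ax": 0,"ay": 0,"az": 0,"hand": 10},{"x": 0,"y": 0,"z": 0,"ax": 0,"ay": 0,"az": 0,"hand": 5},{"x": 0,"y": 0,"z": 0,"ax": 0,"ay": 0,"az": 0,"hand": 5}], grip_force=25)

```text
clock: 9.5
eef_pos: [481.1, -307.7, 147.4]
tcp_rot: [3.124, -0.586, -0.194]
contact_force: [-4.9, 1.8, 7.1]
opening: 0.186
grasp_force: 29.6
```

```bash
python3 - <<'E'
from k import *
w=cam("wrist"); im=imaging.grab_frame("wrist")
s=monitor.sense();R0=Rn.from_euler("xyz",s["tcp_rot"]).as_matrix();p=s["eef_pos"]-41*R0[:,2]
print([ proj(w,p+R0@[i*15,j*8,0]) for i,j in((-1,-1),(1,-1),(1,1),(-1,1))])
m,b=blobs(im,(105,120,50),(125,255,255),60); print(*b)
h=cv2.cvtColor(im,cv2.COLOR_RGB2HSV)[:,:,2]; col=h[230:370,270:295].mean(1).astype(int); print(list(col))
print(s["contact_force"],s["opening"],s["grasp_force"])
E
```

```text
[array([257.21, 360.  ]), array([255.62, 280.1 ]), array([306.59, 280.12]), array([304.67, 360.02])]
(np.int32(6191), array([278.4, 286.3]), array([247, 219,  64, 135], dtype=int32)) (np.int32(120), array([154.6, 291.4]), array([149, 286,  12,  12], dtype=int32)) (np.int32(779), array([ 87.1, 324.7]), array([ 69, 314,  51,  32], dtype=int32))
[np.int64(104), np.int64(104), np.int64(104), np.int64(104), np.int64(104), np.int64(104), np.int64(104), np.int64(105), np.int64(105), np.int64(105), np.int64(105), np.int64(105), np.int64(105), np.int64(105), np.int64(106), np.int64(106), np.int64(106), np.int64(106), np.int64(106), np.int64(106), np.int64(106), np.int64(106), np.int64(106), np.int64(106), np.int64(106), np.int64(106), np.int64(106), np.int64(106), np.int64(106), np.int64(106), np.int64(106), np.int64(106), np.int64(106), np.int64(106), np.int64(106), np.int64(106), np.int64(106), np.int64(106), np.int64(106), np.int64(106), np.int64(106), np.int64(106), np.int64(106), np.int64(106), np.int64(106), np.int64(106), np.int64(107), np.int64(112), np.int64(121), np.int64(132), np.i
[... 688 characters left out ...]
.int64(107), np.int64(107), np.int64(107), np.int64(107), np.int64(107), np.int64(107), np.int64(107), np.int64(107), np.int64(107), np.int64(107), np.int64(107), np.int64(106), np.int64(104), np.int64(101), np.int64(99), np.int64(98), np.int64(98), np.int64(98), np.int64(97), np.int64(97), np.int64(97), np.int64(95), np.int64(93), np.int64(90), np.int64(88), np.int64(85), np.int64(81), np.int64(87), np.int64(112), np.int64(140), np.int64(149), np.int64(151), np.int64(152), np.int64(153), np.int64(154), np.int64(154), np.int64(154), np.int64(153), np.int64(152), np.int64(151), np.int64(151), np.int64(149), np.int64(144), np.int64(131)]
[-4.99  0.85  8.21] 0.1806913791455939 29.62719976902008
```

```bash
python3 - <<'E'
from k import *
s=monitor.sense();p=s["eef_pos"];d=p-G2;R0=Rn.from_euler("xyz",s["tcp_rot"]).as_matrix();print("rel L,U,ax",d@L,d@U,d@ax,"axis L,U",-R0[:,2]@L,-R0[:,2]@U,"xang",np.degrees(np.arctan2(R0[:,0]@L,R0[:,0]@U)))
for a in(20,38,56.8): print(go(G2+(d@ax+6)*ax-.7*U,toolR(-ax,dirang(a))))
E
```

```text
rel L,U,ax -2.3926455268469073 -2.9490925231533343 38.740014232017096 axis L,U 0.002374798988461801 -0.03666371425703536 xang 1.3317469434883535
(array([ 0.05, -0.05, -0.12]), array([ 0.09, -0.34, -3.11]))
(array([ 0.05, -0.05, -0.12]), array([ 0.14, -0.33, -6.11]))
(array([ 0.05, -0.05, -0.12]), array([ 0.2 , -0.31, -9.24]))
```

Call:
drive_tool(plan=[{"x": 0,"y": 0,"z": -0.06,"ax": 0,"ay": 0,"az": 0,"hand": 5},{"x": 0.02,"y": -0.01,"z": -0.12,"ax": 0.02,"ay": -0.15,"az": -0.8,"hand": 5},{"x": 0.03,"y": -0.02,"z": -0.12,"ax": 0.05,"ay": -0.25,"az": -1.6,"hand": 5},{"x": 0.03,"y": -0.02,"z": -0.12,"ax": 0.1,"ay": -0.3,"az": -2.4,"hand": 5}], grip_force=40)

```text
clock: 9.95
eef_pos: [479.6, -306.4, 153.2]
tcp_rot: [2.976, -0.531, 0.102]
contact_force: [2.1, 0.2, 1.3]
opening: 0.184
grasp_force: 39.5
```

Call:
drive_tool(plan=[{"x": 0,"y": 0,"z": 0,"ax": 0,"ay": 0,"az": -0.9,"hand": 5},{"x": 0,"y": 0,"z": 0,"ax": 0,"ay": 0,"az": -1.8,"hand": 5},{"x": 0,"y": 0,"z": 0,"ax": 0,"ay": 0,"az": -2.7,"hand": 5},{"x": 0,"y": 0,"z": 0,"ax": 0,"ay": 0,"az": -3.6,"hand": 5},{"x": 0,"y": 0,"z": 0,"ax": 0,"ay": 0,"az": -4.5,"hand": 5},{"x": 0,"y": 0,"z": 0,"ax": 0,"ay": 0,"az": -5.2,"hand": 5}])

```text
clock: 10.55
eef_pos: [479.8, -306.6, 153.2]
tcp_rot: [2.718, -0.368, 0.682]
contact_force: [2.5, -0.7, -0.3]
opening: 0.181
grasp_force: 39.5
```

```bash
python3 - <<'E'
from k import *
s=monitor.sense();p=s["eef_pos"];d=p-G2;R0=Rn.from_euler("xyz",s["tcp_rot"]).as_matrix();print("rel L,U,ax",d@L,d@U,d@ax,"axis L,U",-R0[:,2]@L,-R0[:,2]@U,"xang",np.degrees(np.arctan2(R0[:,0]@L,R0[:,0]@U)),s["contact_force"],s["wrist_torque"],s["grasp_force"])
for a in (56.8,): print(go(G2+(d@ax)*ax-1*U-1.2*L,toolR(-ax,dirang(a))))
E
```

```text
rel L,U,ax -1.5315076031350812 -1.2503373986570627 44.45189524042026 axis L,U -0.0030388670722306067 -0.004295295684355656 xang 47.138703380703554 [ 2.55 -0.68 -0.31] [-0.08 -0.38 -0.03] 39.46012079715729
(array([ 0.01, -0.  ,  0.  ]), array([ 0.01, -0.05, -1.61]))
```

Call:
drive_tool(plan=[{"x": 0,"y": 0,"z": 0,"ax": 0,"ay": -0.05,"az": -0.8,"hand": 5},{"x": 0.01,"y": 0,"z": 0,"ax": 0,"ay": -0.05,"az": -1.63,"hand": 5},{"x": 0.01,"y": 0,"z": -0.08,"ax": 0,"ay": -0.05,"az": -1.63,"hand": 5},{"x": 0.01,"y": 0,"z": -0.16,"ax": 0,"ay": -0.05,"az": -1.63,"hand": 5},{"x": 0.01,"y": 0,"z": -0.22,"ax": 0,"ay": -0.05,"az": -1.63,"hand": 5},{"x": 0.01,"y": 0,"z": -0.22,"ax": 0,"ay": -0.05,"az": -1.63,"hand": 5}])

```text
clock: 11.15
eef_pos: [474.0, -305.1, 162.9]
tcp_rot: [2.667, -0.291, 0.837]
contact_force: [0.7, -2.8, 3.1]
opening: 0.184
grasp_force: 39.9
```

Call:
drive_tool(plan=[{"x": 0,"y": 0,"z": -0.03,"ax": 0,"ay": 0,"az": 0,"hand": 5},{"x": 0,"y": 0,"z": -0.06,"ax": 0,"ay": 0,"az": 0,"hand": 5},{"x": 0,"y": 0,"z": -0.09,"ax": 0,"ay": 0,"az": 0,"hand": 5},{"x": 0,"y": 0,"z": -0.12,"ax": 0,"ay": 0,"az": 0,"hand": 5}])

```text
clock: 11.55
eef_pos: [471.2, -304.4, 167.5]
tcp_rot: [2.668, -0.291, 0.837]
contact_force: [6.2, -4.4, -2.4]
opening: 0.185
grasp_force: 39.0
```

Call:
drive_tool(plan=[{"x": 0,"y": 0,"z": -0.02,"ax": 0,"ay": 0,"az": 0,"hand": 5},{"x": 0,"y": 0,"z": -0.04,"ax": 0,"ay": 0,"az": 0,"hand": 5}])

```text
clock: 11.75
eef_pos: [470.1, -304.1, 169.1]
tcp_rot: [2.668, -0.291, 0.837]
contact_force: [5.2, -4.6, -2.6]
opening: 0.186
grasp_force: 39.0
```

```bash
python3 - <<'E'
from k import *
s=monitor.sense();p=s["eef_pos"];d=p-G2;R0=Rn.from_euler("xyz",s["tcp_rot"]).as_matrix();f=s["contact_force"];m=s["wrist_torque"]
print("rel L,U,ax",d@L,d@U,d@ax,"axis L,U",-R0[:,2]@L,-R0[:,2]@U,"xang",np.degrees(np.arctan2(R0[:,0]@L,R0[:,0]@U)))
print("force tool",R0.T@f,"moment tool",R0.T@m,m)
E
```

```text
rel L,U,ax -1.2916387128110165 -1.426565492023363 63.170581613364945 axis L,U 0.001222787936058628 -0.00041595623553806934 xang 56.638696179907114
force tool [-0.68  4.99  5.37] moment tool [-0.99 -0.27  0.03] [-0.77 -0.52 -0.43]
```

Call:
drive_tool(plan=[{"x": 0,"y": 0.01,"z": -0.03,"ax": 0,"ay": 0,"az": 0,"hand": 5},{"x": 0,"y": 0.015,"z": -0.06,"ax": 0,"ay": 0,"az": 0,"hand": 5},{"x": 0,"y": 0.015,"z": -0.09,"ax": 0,"ay": 0,"az": 0,"hand": 5}])

```text
clock: 12.05
eef_pos: [467.8, -303.3, 172.8]
tcp_rot: [2.669, -0.291, 0.838]
contact_force: [3.1, -2.0, -2.1]
opening: 0.183
grasp_force: 39.5
```

Call:
drive_tool(plan=[{"x": 0,"y": 0,"z": -0.03,"ax": 0,"ay": 0,"az": 0,"hand": 5},{"x": 0,"y": 0,"z": -0.06,"ax": 0,"ay": 0,"az": 0,"hand": 5},{"x": 0,"y": 0,"z": -0.09,"ax": 0,"ay": 0,"az": 0,"hand": 5}])

```text
clock: 12.35
eef_pos: [465.5, -302.8, 176.7]
tcp_rot: [2.669, -0.291, 0.838]
contact_force: [2.9, -1.1, -1.5]
opening: 0.182
grasp_force: 39.5
```

Call:
drive_tool(plan=[{"x": 0,"y": 0,"z": -0.05,"ax": 0,"ay": 0,"az": 0,"hand": 5},{"x": 0,"y": 0,"z": -0.1,"ax": 0,"ay": 0,"az": 0,"hand": 5},{"x": 0,"y": 0,"z": -0.16,"ax": 0,"ay": 0,"az": 0,"hand": 5},{"x": 0,"y": 0,"z": -0.22,"ax": 0,"ay": 0,"az": 0,"hand": 5}])

```text
clock: 12.75
eef_pos: [459.3, -300.8, 185.7]
tcp_rot: [2.671, -0.291, 0.839]
contact_force: [0.4, -0.5, -1.0]
opening: 0.185
grasp_force: 39.6
```

Call:
drive_tool(plan=[{"x": 0,"y": 0,"z": -0.1,"ax": 0,"ay": 0,"az": 0,"hand": 5},{"x": 0,"y": 0,"z": -0.3,"ax": 0,"ay": 0,"az": 0,"hand": 5},{"x": 0,"y": 0,"z": -0.6,"ax": 0,"ay": 0,"az": 0,"hand": 5},{"x": 0,"y": 0,"z": -1,"ax": 0,"ay": 0,"az": 0,"hand": 5},{"x": 0,"y": 0,"z": -1.5,"ax": 0,"ay": 0,"az": 0,"hand": 5},{"x": 0,"y": 0,"z": -2,"ax": 0,"ay": 0,"az": 0,"hand": 5},{"x": 0,"y": 0,"z": -2,"ax": 0,"ay": 0,"az": 0,"hand": 5}])

```text
clock: 13.45
eef_pos: [408.7, -290.9, 274.5]
tcp_rot: [2.664, -0.29, 0.839]
contact_force: [-0.2, -0.1, -1.0]
opening: 0.183
grasp_force: 39.6
```

```bash
python3 - <<'E'
from k import *
print(monitor.sense()["qpos"])
for n in("top","scene"):
    im=imaging.grab_frame(n); print(n,*blobs(im,(105,120,50),(125,255,255),40)[1],sep="\n")
for y in(-6.7,83.3,173.3,-96.7):
    print(y,go([490,272,330],Rn.from_euler("xyz",[np.pi,0,np.radians(y)]).as_matrix()))
E
```

```text
[-0.82 -0.11  2.19  0.51  0.65 -0.37]
top
(np.int32(66), array([217.7, 194.2]), array([210, 192,  16,   6], dtype=int32))
(np.int32(280), array([397.4, 253.9]), array([369, 244,  70,  21], dtype=int32))
(np.int32(89), array([447.2, 257.9]), array([442, 252,  11,  15], dtype=int32))
(np.int32(111), array([ 44.7, 418.5]), array([ 17, 418,  56,   2], dtype=int32))
scene
(np.int32(124), array([370.2,  67.3]), array([361,  61,  21,  16], dtype=int32))
(np.int32(304), array([333.3, 144. ]), array([320, 121,  27,  46], dtype=int32))
(np.int32(67), array([240.7, 267.3]), array([236, 259,  10,  17], dtype=int32))
-6.7 (array([ 9.38, -6.34, -1.47]), array([ 2.83, -4.63,  8.23]))
83.3 (array([ 9.38, -6.34, -1.47]), array([ 5.21, -1.25, -6.38]))
173.3 (array([ 9.38, -6.34, -1.47]), array([  5.57,   3.41, -20.89]))
-96.7 (array([ 9.38, -6.34, -1.47]), array([-1.59, -6.62, 22.71]))
```

Call:
drive_tool(plan=[{"x": 0.3,"y": -0.2,"z": -0.5,"ax": 0,"ay": 0,"az": 0,"hand": 5},{"x": 0.9,"y": -0.6,"z": -1,"ax": 0.8,"ay": -0.2,"az": -1,"hand": 5},{"x": 1.6,"y": -1.1,"z": -1.4,"ax": 1.7,"ay": -0.4,"az": -2,"hand": 5},{"x": 2.4,"y": -1.6,"z": -1.4,"ax": 2.6,"ay": -0.6,"az": -3.1,"hand": 5},{"x": 3.2,"y": -2.2,"z": -1.4,"ax": 3.5,"ay": -0.8,"az": -4.2,"hand": 5},{"x": 4,"y": -2.7,"z": -1.4,"ax": 4.4,"ay": -1,"az": -5.3,"hand": 5},{"x": 4.8,"y": -3.2,"z": -1.4,"ax": 5.2,"ay": -1.25,"az": -6.38,"hand": 5},{"x": 5.6,"y": -3.8,"z": -1.4,"ax": 5.2,"ay": -1.25,"az": -6.38,"hand": 5}])

```text
clock: 14.35
eef_pos: [445.5, 51.7, 327.2]
tcp_rot: [-3.138, 0.0, 1.459]
contact_force: [1.0, -0.4, -1.1]
opening: 0.186
grasp_force: 39.8
```

```bash
python3 - <<'E'
from k import *
print(go([490,272,330],Rn.from_euler("xyz",[np.pi,0,np.radians(83.3)]).as_matrix()))
E
```

```text
(array([ 4.48,  0.39, -0.06]), array([-0.03,  0.  ,  0.05]))
```

Call:
drive_tool(plan=[{"x": 0.8,"y": 0.1,"z": 0,"ax": 0,"ay": 0,"az": 0,"hand": 5},{"x": 1.6,"y": 0.2,"z": 0,"ax": 0,"ay": 0,"az": 0,"hand": 5},{"x": 2.4,"y": 0.3,"z": 0,"ax": 0,"ay": 0,"az": 0,"hand": 5},{"x": 3.2,"y": 0.4,"z": 0,"ax": 0,"ay": 0,"az": 0,"hand": 5},{"x": 4,"y": 0.4,"z": 0,"ax": 0,"ay": 0,"az": 0,"hand": 5},{"x": 4.48,"y": 0.4,"z": 0,"ax": 0,"ay": 0,"az": 0.05,"hand": 5},{"x": 4.48,"y": 0.4,"z": 0,"ax": 0,"ay": 0,"az": 0.05,"hand": 5},{"x": 4.48,"y": 0.4,"z": 0,"ax": 0,"ay": 0,"az": 0.05,"hand": 5}])

```text
clock: 15.15
eef_pos: [489.1, 269.4, 327.0]
tcp_rot: [-3.139, 0.0, 1.451]
contact_force: [-0.2, -0.3, -2.1]
opening: 0.184
grasp_force: 39.9
```

```bash
python3 - <<'E'
from k import *
s=monitor.sense(); print(s["eef_pos"],s["tcp_rot"],s["qpos"])
w=cam("wrist"); im=imaging.grab_frame("wrist"); sc=imaging.grab_frame("scene"); tp=imaging.grab_frame("top")
pickle.dump((w,im,sc,tp),open("w7.pkl","wb"))
sc3=cv2.resize(sc[190:300,200:300],(400,440),interpolation=cv2.INTER_CUBIC)
w3=cv2.resize(im[100:375,150:400],(400,440),interpolation=cv2.INTER_CUBIC)
cv2.imwrite("pics/w7.png",np.hstack([w3,sc3])[:,:,::-1])
for n,i in(("w",im),("s",sc),("t",tp)): print(n,*blobs(i,(105,120,50),(125,255,255),30)[1],sep="\n")
E
```

```text
[489.12 269.44 326.96] [-3.14  0.    1.45] [0.5  0.17 1.66 0.   1.31 0.62]
w
(np.int32(522), array([405.4, 159.9]), array([398, 138,  16,  45], dtype=int32))
(np.int32(683), array([449.5, 163.2]), array([440, 140,  20,  50], dtype=int32))
(np.int32(5922), array([278.3, 286.5]), array([248, 219,  61, 135], dtype=int32))
s
(np.int32(78), array([295.2, 236.4]), array([291, 230,   9,  13], dtype=int32))
(np.int32(67), array([240.7, 267.3]), array([236, 259,  10,  17], dtype=int32))
t
(np.int32(283), array([397.5, 253.9]), array([369, 244,  70,  21], dtype=int32))
(np.int32(111), array([ 44.7, 418.5]), array([ 17, 418,  56,   2], dtype=int32))
```

View pics/w7.png

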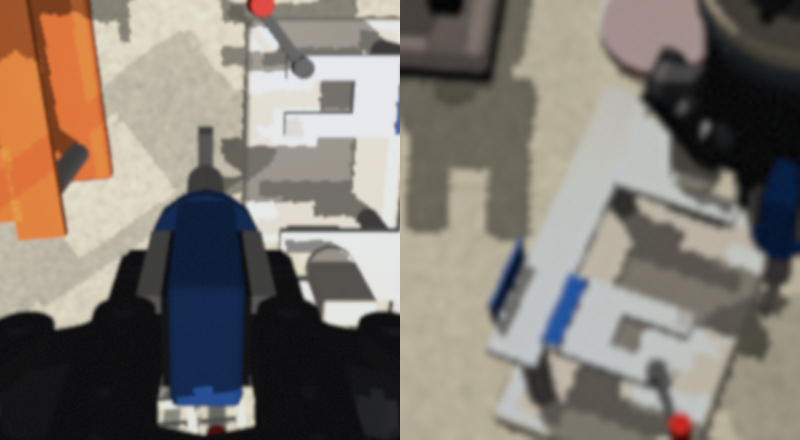

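The wrist half shows the key hanging straight, with its blade tip at crop (206,128) and the collar's edge at (206,190). The notch is ahead to the right and the gate is open. I'll solve the key's seat in the grip from those two edges.

```bash
python3 - <<'E'
from k import *
from scipy.optimize import fsolve
w,im,sc,tp=pickle.load(open("w7.pkl","rb"))
R0=Rn.from_euler("xyz",[-3.139,0,1.451]).as_matrix();p=np.array([489.1,269.4,327.])
v=cv2.cvtColor(im,cv2.COLOR_RGB2HSV)[:,:,2]; print("blade col",v[165:215,278].tolist()); print("blade row ends", v[190,262:296].tolist()); 
print("collar col",v[212:226,278].tolist(), v[212:226,270].tolist())
row=lambda x,z: proj(w,p+R0@[x,0,z])[1]
for cr in(218,219,220):
  for br in(178.5,180):
    e,z=fsolve(lambda q:[row(16+q[0],q[1])-cr,row(19+q[0],q[1]+62)-br],[0,15]); print(cr,br,"e",e,"collar underside below TCP",z)
# handle end edges rows (x=+15,-15) seen ~281 and ~353
e,z=fsolve(lambda q:[row(15+q[0],q[1])-281,row(-15+q[0],q[1])-353],[0,-40]); print("end",e,z)
# fork home recheck: notch back corners in crop
f=lambda a,b,z:onz(w,150+a*.625,100+b*.625,z)
print("notch back",f(354,80,135),f(354,113,135),"pivot",f(303,66,146),"tilt x lower")
E
```

```text
blade col [192, 190, 189, 189, 190, 192, 193, 191, 187, 184, 180, 179, 172, 151, 114, 79, 66, 65, 71, 80, 86, 88, 88, 88, 88, 87, 88, 88, 87, 87, 88, 87, 87, 87, 87, 87, 86, 80, 71, 65, 63, 62, 62, 61, 62, 63, 63, 63, 61, 62]
blade row ends [191, 192, 190, 188, 188, 189, 190, 192, 192, 188, 179, 153, 116, 92, 88, 88, 87, 88, 88, 92, 109, 142, 169, 182, 183, 175, 155, 123, 104, 100, 98, 98, 98, 98]
collar col [63, 61, 62, 61, 58, 57, 57, 57, 60, 64, 72, 78, 77, 69] [63, 62, 63, 63, 63, 62, 58, 59, 57, 58, 61, 66, 73, 69]
218 178.5 e 5.419878136527799 collar underside below TCP 1.8513767561104577
218 180 e 2.6819574137993434 collar underside below TCP 9.73297520728521
219 178.5 e 6.258639044666438 collar underside below TCP -1.8220146155276498
219 180 e 3.6171411743309387 collar underside below TCP 5.714460033216824
220 178.5 e 7.056977740364306 collar underside below TCP -5.31837507768797
220 180 e 4.505565746835684 collar underside below TCP 1.8968706178525803
end -6.122858392767569 -29.264887994934266
notch back [577.77 281.27 135.  ] [576.83 261.69 135.  ] pivot [547.23 294.46 146.  ] tilt x lower
```

```bash
python3 - <<'E'
from k import *
from scipy.optimize import brentq
w,im,sc,tp=pickle.load(open("w7.pkl","rb"))
R0=Rn.from_euler("xyz",[-3.139,0,1.451]).as_matrix();p=np.array([489.1,269.4,327.])
row=lambda x,z: proj(w,p+R0@[x,0,z])[1]
X=lambda r,z: brentq(lambda x:row(x,z)-r,-60,60)
for dl in(0,4,8,12):
    print(dl,"blade",X(179,77+dl)-19,"collar",X(218,15+dl)-16,"coltop",X(222,9+dl)-16,"end front",X(281,-41+dl)-15,"end back",X(353,-41+dl)+15)
# heights by widths: blade 6mm? handle width 16 at end front row 281 / collar 32 wide
h=cv2.cvtColor(im,cv2.COLOR_RGB2HSV); m=cv2.inRange(h,np.array((105,120,30)),np.array((125,255,255)))
for rr in(225,230,235,240,283,290,345,350): 
    q=np.where(m[rr,230:330])[0]+230; print(rr,q.min(),q.max(),q.size)
for z in(-41,-33,9,17): print(z,"px/mm",(proj(w,p+R0@[0,10,z])-proj(w,p+R0@[0,-10,z]))[0]/20)
E
```

```text
0 blade 2.0973931051748096 collar 0.8522909550939559 coltop 1.0479258230015311 end front 0.3787987916047282 end back 3.4942958356719416
4 blade 1.1782148736914877 collar -0.5372346543059656 coltop -0.39154250021906734 end front -1.8373393020428264 end back 0.21621745774725554
8 blade 0.2590366422081338 collar -1.9267602637057575 coltop -1.8310108234396836 end front -4.05347739569039 end back -3.0618609201774447
12 blade -0.6601415892752165 collar -3.3162858731057234 coltop -3.2704791466602554 end front -6.269615489337893 end back -6.33993929810222
225 261 294 34
230 255 301 47
235 251 305 55
240 249 307 59
283 254 303 50
290 255 302 48
345 257 300 44
350 259 298 40
-41 px/mm 3.066431193532405
-33 px/mm 2.8776450883500786
9 px/mm 2.174731730850074
17 px/mm 2.0780464179493974
```

```bash
python3 - <<'E'
from k import *
R=Rn.from_euler("xyz",[np.pi,0,np.radians(83.3)]).as_matrix()
print(go([508,278.9,327],R),go([508,278.9,157],R)); print(go([567.5,271.9,157],R,cur=(np.array([508,278.9,157]),R)))
t=cam("top"); print([onz(t,u,276,z) for u in(180,240) for z in(135,190)])
E
```

```text
(array([0.26, 0.34, 0.02]), array([-0.01, -0.01, -0.05])) (array([0.26, 0.34, 3.42]), array([-0.01, -0.01, -0.05]))
(array([-0. ,  1.2,  0. ]), array([0., 0., 0.]))
[array([390.58, 361.01, 135.  ]), array([384.97, 350.55, 190.  ]), array([389.04, 206.36, 135.  ]), array([383.49, 202.03, 190.  ])]
```

Call:
drive_tool(plan=[{"x": 0.26,"y": 0.34,"z": 0,"ax": 0,"ay": 0,"az": 0,"hand": 5},{"x": 0.26,"y": 0.34,"z": 0.6,"ax": 0,"ay": 0,"az": 0,"hand": 5},{"x": 0.26,"y": 0.34,"z": 1.3,"ax": 0,"ay": 0,"az": 0,"hand": 5},{"x": 0.26,"y": 0.34,"z": 2,"ax": 0,"ay": 0,"az": 0,"hand": 5},{"x": 0.26,"y": 0.34,"z": 2.7,"ax": 0,"ay": 0,"az": 0,"hand": 5},{"x": 0.26,"y": 0.34,"z": 3.2,"ax": 0,"ay": 0,"az": 0,"hand": 5},{"x": 0.26,"y": 0.34,"z": 3.42,"ax": 0,"ay": 0,"az": 0,"hand": 5},{"x": 0.26,"y": 0.34,"z": 3.42,"ax": 0,"ay": 0,"az": 0,"hand": 5}])

```text
clock: 16.1
eef_pos: [507.5, 279.0, 156.6]
tcp_rot: [-3.14, 0.0, 1.448]
contact_force: [-0.2, -0.3, -1.4]
opening: 0.186
grasp_force: 39.8
```

```bash
python3 - <<'E'
from k import *
R=Rn.from_euler("xyz",[np.pi,0,np.radians(83.3)]).as_matrix()
s=monitor.sense();print(s["eef_pos"],s["contact_force"],go([567.5,271.9,157],R))
w=cam("wrist");im=imaging.grab_frame("wrist");pickle.dump((w,im,s),open("w8.pkl","wb"))
cv2.imwrite("pics/w8.png",cv2.resize(im[30:330,150:510,::-1],None,fx=2,fy=2,interpolation=cv2.INTER_CUBIC))
E
```

```text
[507.5  279.01 156.63] [-0.22 -0.32 -1.4 ] (array([ 0.01,  1.21, -0.01]), array([-0.02,  0.  , -0.06]))
```

View pics/w8.png

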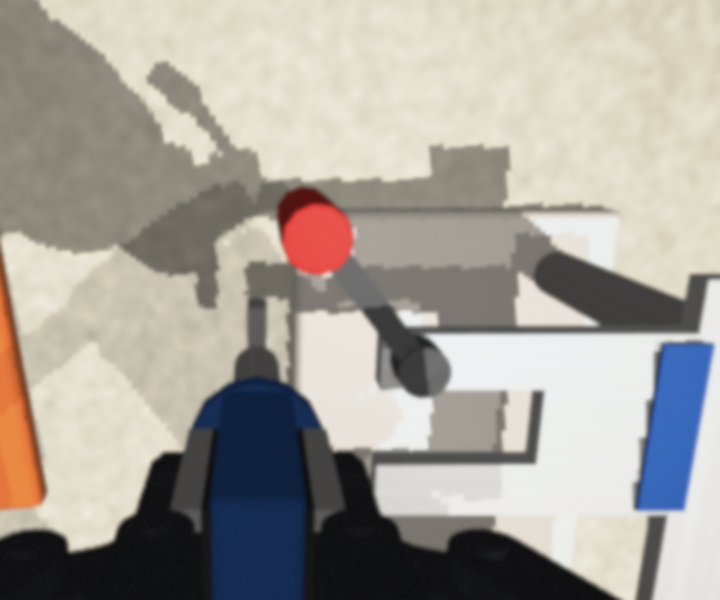

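The key stands before the fork with the gate open. The notch's top edges run along rows 390 and 463 and its back goes from (545,390) to (537,463), so I'll recheck the alignment.

```bash
python3 - <<'E'
from k import *
w,im,s=pickle.load(open("w8.pkl","rb")); f=lambda a,b,z=135:onz(w,150+a/2,30+b/2,z)
a,b=f(545,390),f(537,463); print(a,b,np.linalg.norm(a-b)); print("upper edge",f(440,390),a,"lower",f(378,463))
X=np.array([.9932,-.1167,0]); print("home",(a+b)/2-8*X)
pa=f(440,390);pl=f(378,463); print("yaw",np.degrees(np.arctan2(*(a-pa)[[1,0]])),np.degrees(np.arctan2(*(b-pl)[[1,0]])), "pivot",f(421,366,146))
E
```

```text
[578.58 281.29 135.  ] [576.37 262.01 135.  ] 19.402043984889513
upper edge [553.32 284.38 135.  ] [578.58 281.29 135.  ] lower [536.93 266.84 135.  ]
home [569.53 272.58 135.  ]
yaw -6.98792117074847 -6.978507755057218 pivot [546.94 295.01 146.  ]
```

Call:
drive_tool(plan=[{"x": 0,"y": 0.2,"z": 0,"ax": 0,"ay": 0,"az": 0,"hand": 5},{"x": 0,"y": 0.45,"z": 0,"ax": 0,"ay": 0,"az": 0,"hand": 5},{"x": 0,"y": 0.7,"z": 0,"ax": 0,"ay": 0,"az": 0,"hand": 5},{"x": 0,"y": 0.9,"z": 0,"ax": 0,"ay": 0,"az": 0,"hand": 5},{"x": 0,"y": 1.1,"z": 0,"ax": 0,"ay": 0,"az": 0,"hand": 5},{"x": 0.01,"y": 1.2,"z": 0,"ax": 0,"ay": 0,"az": 0,"hand": 5},{"x": 0.01,"y": 1.2,"z": 0,"ax": 0,"ay": 0,"az": 0,"hand": 5}])

```text
clock: 16.85
eef_pos: [569.2, 273.4, 158.3]
tcp_rot: [3.14, -0.002, 1.448]
contact_force: [-0.3, -0.0, -1.7]
opening: 0.182
grasp_force: 40.5
```

Call:
drive_tool(plan=[{"x": 0,"y": 0,"z": 0.04,"ax": 0,"ay": 0,"az": 0,"hand": 5},{"x": 0,"y": 0,"z": 0.07,"ax": 0,"ay": 0,"az": 0,"hand": 5},{"x": 0,"y": 0,"z": 0.1,"ax": 0,"ay": 0,"az": 0,"hand": 5}])

```text
clock: 17.15
eef_pos: [567.6, 273.5, 153.0]
tcp_rot: [3.141, -0.002, 1.449]
contact_force: [-4.2, -1.5, 14.4]
opening: 0.182
grasp_force: 42.7
```

Call:
drive_tool(plan=[{"x": 0,"y": 0,"z": -0.03,"ax": 0,"ay": 0,"az": 0,"hand": 17},{"x": 0,"y": 0,"z": -0.03,"ax": 0,"ay": 0,"az": 0,"hand": 20},{"x": 0,"y": 0,"z": -0.03,"ax": 0,"ay": 0,"az": 0,"hand": 26},{"x": 0,"y": 0,"z": -0.03,"ax": 0,"ay": 0,"az": 0,"hand": 36},{"x": 0,"y": 0,"z": -0.03,"ax": 0,"ay": 0,"az": 0,"hand": 40},{"x": 0,"y": 0,"z": -0.1,"ax": 0,"ay": 0,"az": 0,"hand": 40}])

```text
clock: 17.75
eef_pos: [567.4, 273.1, 157.3]
tcp_rot: [-3.141, -0.001, 1.449]
contact_force: [-0.3, -0.1, 0.1]
opening: 0.465
grasp_force: 0.0
```

Call:
drive_tool(plan=[{"x": 0,"y": 0,"z": -0.3,"ax": 0,"ay": 0,"az": 0,"hand": 40},{"x": 0,"y": 0,"z": -0.7,"ax": 0,"ay": 0,"az": 0,"hand": 40},{"x": 0,"y": 0,"z": -1.2,"ax": 0,"ay": 0,"az": 0,"hand": 40},{"x": 0,"y": 0,"z": -1.8,"ax": 0,"ay": 0,"az": 0,"hand": 40},{"x": 0,"y": 0,"z": -2.4,"ax": 0,"ay": 0,"az": 0,"hand": 40},{"x": -0.8,"y": 0,"z": -3,"ax": 0,"ay": 0,"az": 0,"hand": 40},{"x": -1.6,"y": 0,"z": -3.3,"ax": 0,"ay": 0,"az": 0,"hand": 40},{"x": -1.6,"y": 0,"z": -3.3,"ax": 0,"ay": 0,"az": 0,"hand": 40}])

```text
clock: 18.55
eef_pos: [558.6, 190.5, 327.1]
tcp_rot: [3.136, -0.002, 1.447]
contact_force: [0.1, -0.1, 0.0]
opening: 0.47
grasp_force: 0.0
```

```bash
python3 - <<'E'
from k import *
w=cam("wrist");im=imaging.grab_frame("wrist");s=imaging.grab_frame("scene");print(monitor.sense()["clock"])
cv2.imwrite("pics/w9.png",np.hstack([cv2.resize(im[0:250,200:450],(400,400)),cv2.resize(s[200:300,200:300],(400,400))])[:,:,::-1])
for n,i,c_ in(("w",im,w),("s",s,cam("scene"))):
    print(n,*blobs(i,(105,120,30),(125,255,255),30)[1],"\n red",*blobs(i,(0,150,90),(6,255,255),10)[1],sep="\n")
    print("pred end/collar",proj(c_,[569.5,272.5,191]),proj(c_,[569.5,272.5,138]))
m,b=blobs(im,(105,120,30),(125,255,255),30)
E
```

```text
18.65
w
(np.int32(393), array([365.,  80.]), array([360,  53,  11,  54], dtype=int32))
(np.int32(1078), array([275.6,  77.6]), array([259,  57,  34,  41], dtype=int32))
(np.int32(601), array([322.,  81.]), array([316,  56,  13,  51], dtype=int32))

 red
(np.int32(211), array([189.8,  25.8]), array([182,  18,  17,  18], dtype=int32))
(np.int32(38), array([223.5, 334. ]), array([221, 329,   6,  10], dtype=int32))
(np.int32(125), array([221.2, 347.6]), array([215, 342,  13,  12], dtype=int32))
pred end/collar [277.71  79.62] [277.48  82.28]
s
(np.int32(45), array([501.,  72.]), array([498,  68,   7,   9], dtype=int32))
(np.int32(616), array([327.6, 146.5]), array([292, 120,  55,  48], dtype=int32))
(np.int32(67), array([240.7, 267.3]), array([236, 259,  10,  17], dtype=int32))
(np.int32(173), array([257.1, 269.3]), array([252, 259,  12,  20], dtype=int32))

 red
(np.int32(58), array([321.8, 189.4]), array([319, 183,   7,  13], dtype=int32))
(np.int32(24), array([337.9, 188.9]), array([336, 187,   5,   5], dtype=int32))
(np.int32(63), array([352.7, 196. ]), array([350, 190,   7,  13], dtype=int32))
(np.int32(22), array([278. , 291.7]), array([276, 289,   5,   6], dtype=int32))
pred end/collar [255.77 263.28] [256.63 272.19]
```

View pics/w9.png

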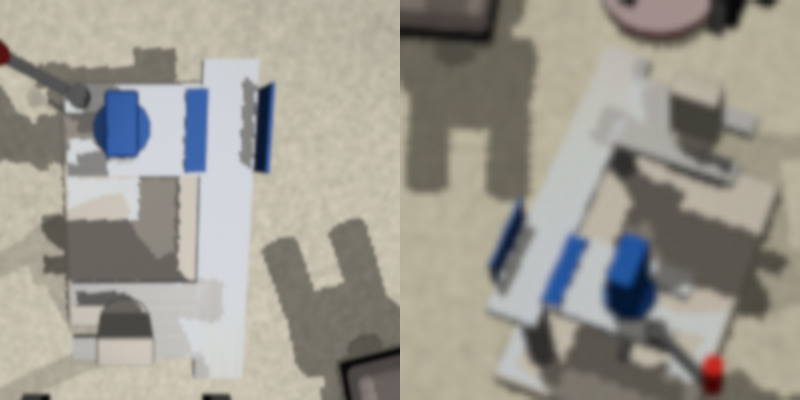

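The key hangs upright in the blue fork, with its collar at (122,126) in the left half, about 2 mm from home. The gate is open and the robot is clear, so I'm handing in.

```bash
python3 -c "
from rig import r; print(r.sign_off())"
```

```text
the job is handed in; nothing more can be done
None
```

I swung the gate aside to about 2.5 rad, drew the blue key out with low forces (8 N or less read at the wrist), and hung it upright in the blue-tagged fork about 2 mm from home. I then handed the job in at about 18.7 s; the sign-off returned no verdict.

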